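Load the hub axles into the sliding axle holder

ROBOT

A 6-joint arm with a two-finger parallel gripper is mounted at the origin on the work surface. World frame = base frame: x ahead of the robot, y to its left, z up, the work surface at z = 0. Lengths are in m, angles in rad, forces in N, time in s.
With the tool pointing down it reaches from about 0.325 to 1 m from the base axis. Payload 5.1 kg.
Tool frame: the origin (TCP) lies at the very end of the fingers, on their centre line; the grasp point (between the pads) lies 19 mm behind it (bot.pinch_z is the distance from the TCP to the grasp point, in m); z points along the fingers, y is the line along which they close (so a half turn about z gives the same grasp; the last joint's range is limited). The gripper opens to 85 mm and grips with 20 to 120 N. Pads are 22 mm wide; open, the fingers measure 114 mm over their backs; the gripper's body (76 mm by 85 mm) begins 54 mm behind the grasp point. The pads swing forward as they close: fully open they stand 13 mm farther back than shut.
Start: joints at [1.083, 0.124, 1.65, -0, 1.367, -0.083], TCP at [0.256, 0.597, 0.231] pointing down, gripper open.
Joint ranges: [-2.61, 2.61], [-1.02, 2.33], [0.03, 2.71], [-1.35, 4.49], [0.32, 2.68], [-2.91, 2.91]. Speed limits (rad/s): [2.57, 2.57, 3.14, 3.14, 3.14, 3.14].

INTERFACE

Orientations are given as [roll, pitch, yaw] about the fixed x, y, z axes, in that order (R = Rz(yaw) Ry(pitch) Rx(roll)).
In Python, from workcell import bot, camera, finder gives the robot as it stands.
- The arm moves only by the tool apply_moves, never from a script. Its argument "moves" is a list of rows, each an object of numbers: "x", "y", "z": the shift along the tool's x, y, z normalised to -1 to 1, where 1 is 0.4 m; "spin": the turn about the tool's z normalised to -1 to 1, where 1 is 180 degrees; "fingers": the closure, from 0 (fully open) to 1 (shut). A call has 1 to 20 rows; each row is the pose to reach, as a shift and turn from the pose commanded when the call began, along the tool's axes at that moment, turning the shorter way round; what a row does not reach only later rows make up. A row lasts 1/8 s, in which the tool goes at most 62.5 mm and 10.7 degrees, less where a joint would pass 70% of its speed; a pose out of reach is approached as far as the arm can. A call with a number of a shift or a turn outside -1 to 1 is refused whole. A call with a gripper value outside its range is refused whole. The fingers move at their own pace and stop on an object; "newtons" is the grip in N (left out, the last holds). Time passes only in rows, so rows that repeat a pose let the fingers close. It gives the time, the measured TCP pose, the force, the opening and the grip force at its end, in the units of the state.
- bot.observe(): the state, without advancing time (a new reading comes with each control period).
- camera(name): name is "scene" or "top" or "wrist"; returns a dict with "image" (400x640x3 uint8, red, green, blue), "depth" (400x640 float32, m along the optical axis (not along the pixel's ray), 0 where there is no reading), "fx", "fy", "cx", "cy" (pixels), "cam_to_world" (4x4, takes a point from camera to world coordinates); the wrist camera has in their place "tool_from_camera" (4x4, takes a point from camera to tool coordinates, whose origin is the TCP and whose axes are the flange's). Camera axes: x right, y up, looking along -z (the intrinsics and any distortion apply to the point x, -y, -z); pixel columns grow to the right and rows downward; lengths in m; the calibration is good to about 2 mm. A picture is of the moment at which its call begins: read the wrist's pose just before it.
- bot.sign_off(): hands the job in; it is judged then, once.
Trained networks look in a picture, given as the dict that the camera call returned (one of the last four; its "shot" number tells which), for a name from the list of things; names that differ only in an ending like _2 or _b are one class to them, and where a whole thing is asked for, a point or a joint stands for the part that bears it (a point fixed in the world has none). Each returns a list of dicts, best first, with "p" (0 to 1); they miss things now and then, are a little off and sometimes report something else, mostly with a low value. They report only what shows in the picture. A call takes as long as a camera call. They do not tell look-alikes from the thing itself.
- finder.find_in(label, picture): "xyz" ([x, y, z] in m, in the coordinates of the camera as it stood for that picture, good to about 4 mm: the middle of the surface that is visible of it).
The state is a dict: "t": time; "qpos": joint angles; "qd": joint speeds; "joint_efforts": joint torques, N m; "position": TCP position; "eef_rot": TCP orientation; "wrist_force": force on the tool from outside, world axes, zero at the start; "moment": the same for the moment, N m; "opening": finger opening in m; "gripper_force": force on a finger pad.
Only numpy, scipy, OpenCV 4.12 (cv2) and the standard library are available. Lean on these libraries where they do the work, as an engineer would, in place of code of your own. Each camera call takes 0.05 s, during which the arm holds its last target. There are 200 camera calls.

TASK

Get the hub axles ready beside the truing stand: first slide the wooden axle holder along its rail to the stop at the robot's right, then lift its lid open until it rests back on its stop, and with the holder still there stand every axle lying on the bench upright in its wells, reaching the bottom. Then slide the loaded holder all the way to the stop at the robot's left, by the truing stand, leaving the lid open and the axles standing. Leave the other things on the bench where they are.

Things in the scene. Friction and masses are not known exactly. Their poses are not given: they have to be found in the camera images.
- holder (a joint): Wooden axle holder sliding on a short steel rail that is bolted to the bench; value in m: 0 = against the stop at the robot's right (-y) end of the rail (loading stop), 0.160 = against the stop at the robot's left (+y) end, on the side of the truing stand; moves stiffly (about 3 N) and stays where it is left. The rail may be turned a few degrees about the vertical.
- holder_floor (a point): Centre of the floor of the holder's wells, 30 mm above the bench; z up, y along the rail (towards the robot's left), x horizontally across the rail, away from the robot. The holder block is 56 mm across (x), 194 mm long (y); its rim is 85 mm above this point. It has four square wells in one row along y, each 36 mm wide inside and 85 mm deep, at 46 mm pitch, with 10 mm walls.
- well0 (a point): Centre of the floor of well 0 of the holder, axes as holder_floor (wells are numbered from -y to +y); the well is 36 x 36 mm and 85 mm deep
- well1 (a point): Centre of the floor of well 1 of the holder, axes as holder_floor (wells are numbered from -y to +y); the well is 36 x 36 mm and 85 mm deep
- well2 (a point): Centre of the floor of well 2 of the holder, axes as holder_floor (wells are numbered from -y to +y); the well is 36 x 36 mm and 85 mm deep
- well3 (a point): Centre of the floor of well 3 of the holder, axes as holder_floor (wells are numbered from -y to +y); the well is 36 x 36 mm and 85 mm deep
- holder_post (a point): Centre of the top end of the aluminium post that the holder is slid by: upright, 16 mm diameter, 90 mm tall, top 118 mm above the bench, standing on a bracket 52 mm beyond the right (-y) end of the block
- lid (a joint): Hinged wooden lid over the wells (194 x 56 x 8 mm, 0.12 kg), hinged along the rim's edge away from the robot; rad: 0 = shut, 1.85 = fully open, leaning back on its stop. Left alone it sinks shut from below about 1.3 rad and sinks fully open from beyond about 1.5 rad.
- lid_pull (a point): Centre of the lid's pull: a barrel 26 mm long, 18 mm diameter, lying along the rail direction (y of holder_floor), 22 mm in front of the lid's edge nearest the robot. Pinched by its two flat ends it can pivot between the fingers as the lid swings. When the lid is shut it is 120 mm above the bench; it swings at 78 mm radius about lid_hinge.
- lid_hinge (a point): Point on the lid's hinge axis, which runs along y of holder_floor, mid-length, 115 mm above the bench
- axle0: Steel hub axle, the same either way round: round rod 10 mm diameter and 175 mm long, 0.13 kg, with a hexagonal locknut (17 mm across flats, 12 mm thick) centred 61.5 mm either side of the middle; origin at its middle, x along its length. Lies on its nuts with its centre line 8.5 mm above the bench. Some of the four axles may be absent.
- axle1: Steel hub axle, the same either way round: round rod 10 mm diameter and 175 mm long, 0.13 kg, with a hexagonal locknut (17 mm across flats, 12 mm thick) centred 61.5 mm either side of the middle; origin at its middle, x along its length. Lies on its nuts with its centre line 8.5 mm above the bench. Some of the four axles may be absent.
- axle2: Steel hub axle, the same either way round: round rod 10 mm diameter and 175 mm long, 0.13 kg, with a hexagonal locknut (17 mm across flats, 12 mm thick) centred 61.5 mm either side of the middle; origin at its middle, x along its length. Lies on its nuts with its centre line 8.5 mm above the bench. Some of the four axles may be absent.
- axle3: Steel hub axle, the same either way round: round rod 10 mm diameter and 175 mm long, 0.13 kg, with a hexagonal locknut (17 mm across flats, 12 mm thick) centred 61.5 mm either side of the middle; origin at its middle, x along its length. Lies on its nuts with its centre line 8.5 mm above the bench. Some of the four axles may be absent.
- tin: Bystander: grey can, 60 mm diameter, 45 mm tall; origin under its centre
- spoke_key: Bystander: flat steel spoke key, about 60 x 38 x 11 mm; origin under its round part
- spacer: Bystander: aluminium spacer ring, 36 mm diameter, 12 mm tall; origin under its centre
- bearing: Bystander: steel bearing ring, 40 mm diameter, 12 mm tall; origin under its centre
- tape_roll: Bystander: roll of rim tape lying flat, 84 mm diameter, 22 mm tall; origin under its centre
- tyre_lever: Bystander: black plastic tyre lever lying flat, 125 mm long along x
There are look-alikes about, which are no part of the job. What is shaped like the axle3 but blue or yellow is not meant. Leave any blue look-alike of the axle2 alone.

How it is judged:
By the outcome, as a careful person would: the job done as asked, in the order asked, and still so for the second after the job is handed in, with the robot touching nothing.
Of axle0, axle1, axle2, axle3 only 3 to 4 are there at a start; the rules pass over those that are not, and their reading is None.
At some moment in a run one of axle0, axle1, axle2, axle3 may be knocked a few centimetres aside while the robot is not near it.
It also fails if it takes over 210 s, if anything falls off the work surface, if the arm or the gripper's body presses on something with over 40 N, if the wrist force passes 120 N, or if a joint passes its speed limit or range.

## Working session

There is one attempt and no reset: what is moved stays moved. The work goes in short steps, Python scripts to look and compute and a tool call to move; the robot and the scene stay as the last step left them, time stands still between calls to the robot, and variables do not carry over. Pictures are saved under pics/ and viewed, at most 14 in all, crops included, and the job is handed in when it is done.

Besides the shell and the picture viewer there is one more tool, called after "Request:" as name(argument=value, ...) on one line, values as JSON. apply_moves: Moves the arm, as the interface text tells. Scaled input: -1 to 1 covers 0.4 m each way for a shift and 180 degrees each way for a turn. Its arguments: {"type":"object","properties":{"moves":{"type":"array","items":{"type":"object","properties":{"x":{"type":"number"},"y":{"type":"number"},"z":{"type":"number"},"spin":{"type":"number"},"fingers":{"type":"number"}}}},"newtons":{"type":"number"}},"required":["moves"]}

```bash
ls; mkdir -p pics; cat > h.py <<'E'
import numpy as np, cv2, json
from workcell import bot, camera, finder
from scipy.spatial.transform import Rotation as R
def TW():
    s=bot.observe(); T=np.eye(4); T[:3,:3]=R.from_euler('xyz',s['eef_rot']).as_matrix(); T[:3,3]=s['position']; return T
def shot(n):
    T=TW(); c=camera(n)
    c['W']=c['cam_to_world'] if 'cam_to_world' in c else T@c['tool_from_camera']
    c['W']=np.array(c['W']); return c
def save(c,name,crop=None,scale=1):
    im=c['image'][:,:,::-1]
    if crop: im=im[crop[1]:crop[3],crop[0]:crop[2]]
    cv2.imwrite('pics/'+name,cv2.resize(im,None,fx=scale,fy=scale,interpolation=cv2.INTER_CUBIC) if scale!=1 else im)
def w2p(c,p):
    q=np.linalg.inv(c['W'])@np.r_[p,1]; return (c['fx']*q[0]/-q[2]+c['cx'], c['fy']*-q[1]/-q[2]+c['cy'])
def p2w(c,u,v,z=None):
    d=np.array([(u-c['cx'])/c['fx'],-(v-c['cy'])/c['fy'],-1.])
    o=c['W'][:3,3]; D=c['W'][:3,:3]@d
    if z is None: return o+D*c['depth'][int(round(v)),int(round(u))]
    return o+D*(z-o[2])/D[2]
def cloud(c):
    v,u=np.mgrid[:400,:640]; d=c['depth']
    P=np.stack([(u-c['cx'])/c['fx']*d,-(v-c['cy'])/c['fy']*d,-d],-1)
    return P@c['W'][:3,:3].T+c['W'][:3,3]
def find(c,l,pm=.2):
    for r in finder.find_in(l,c):
        if r['p']>pm:
            w=(c['W']@np.r_[r['xyz'],1])[:3]; print(l,round(r['p'],2),np.round(w,3),np.round(w2p(c,w)))
E
python3 - <<'E'
from h import *
print(bot.observe())
for n in('top','scene'):
    c=shot(n); save(c,n+'0.png'); print(n,c.keys(),c['fx'],c['W'].round(3).tolist())
    for l in ['axle0','lid_pull','holder_post','holder','tyre_lever','tin','tape_roll']: find(c,l)
E
```

```text
pics
{'t': 0.0, 'qpos': array([ 1.08339656e+00,  1.24493236e-01,  1.65170516e+00, -1.13225109e-05,
        1.36755208e+00, -8.26104923e-02]), 'qd': array([-1.65654317e-05,  1.78979144e-03,  2.32622820e-04, -6.33327644e-04,
       -6.32723479e-04,  6.86403775e-04]), 'joint_efforts': array([-1.03164803e-03, -4.23608315e+01, -3.65453839e+01, -2.68219783e-04,
        7.09404820e-03,  8.15171802e-06]), 'position': array([0.25572167, 0.59688837, 0.23004232]), 'eef_rot': array([-3.13944128e+00, -1.67008877e-04,  2.73680550e+00]), 'wrist_force': array([-0.11644661, -0.7099785 , -0.02343415]), 'moment': array([ 0.02414816, -0.02016528, -0.0042061 ]), 'gripper_force': 0.0, 'opening': 0.08594139420151005}
top dict_keys(['image', 'depth', 'fx', 'fy', 'cx', 'cy', 'cam_to_world', 'shot', 'W']) 397.798369764891 [[-0.025, 0.985, -0.169, 0.324], [-1.0, -0.027, -0.006, 0.086], [-0.01, 0.169, 0.986, 1.144], [0.0, 0.0, 0.0, 1.0]]
axle0 0.74 [ 0.435 -0.074  0.008] [379. 224.]
axle0 0.66 [0.468 0.329 0.011] [238. 217.]
axle0 0.66 [0.381 0.143 0.013] [304. 245.]
axle0 0.64 [0.4   0.53  0.016] [167. 242.]
a
[... 757 characters left out ...]
5, 0.403], [-0.003, 0.562, 0.827, 1.035], [0.0, 0.0, 0.0, 1.0]]
axle0 0.6 [ 0.287 -0.268  0.013] [266. 139.]
axle0 0.53 [0.391 0.145 0.012] [350. 207.]
axle0 0.49 [ 0.461 -0.313  0.011] [228. 165.]
axle0 0.48 [ 0.442 -0.066  0.015] [288. 190.]
axle0 0.46 [0.414 0.529 0.011] [461. 269.]
axle0 0.32 [0.666 0.023 0.123] [267. 237.]
lid_pull 0.72 [0.654 0.016 0.124] [267. 232.]
holder_post 0.82 [0.667 0.016 0.12 ] [265. 236.]
holder_post 0.67 [ 0.444 -0.065  0.014] [288. 191.]
holder 0.68 [0.67  0.019 0.123] [265. 237.]
tyre_lever 0.46 [0.556 0.005 0.005] [287. 226.]
tin 0.86 [0.664 0.306 0.041] [355. 298.]
tin 0.38 [0.668 0.019 0.121] [265. 237.]
tape_roll 0.72 [ 0.584 -0.366  0.022] [192. 181.]
```

```bash
python3 - <<'E'
import cv2
a=cv2.imread('pics/top0.png'); b=cv2.imread('pics/scene0.png')
cv2.imwrite('pics/t1.png',cv2.resize(a[80:320,120:520],None,fx=2,fy=2)); cv2.imwrite('pics/s1.png',cv2.resize(b[80:380,100:500],None,fx=2,fy=2))
E
```

```text
(no output)
```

View pics/t1.png

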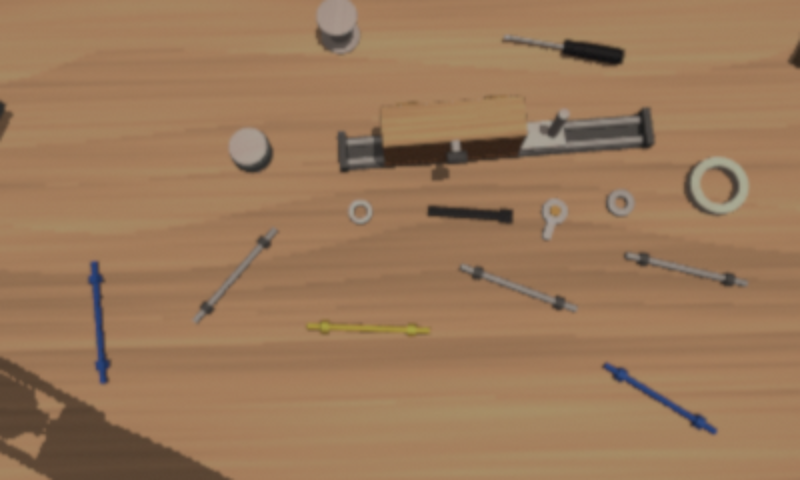

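View pics/s1.png

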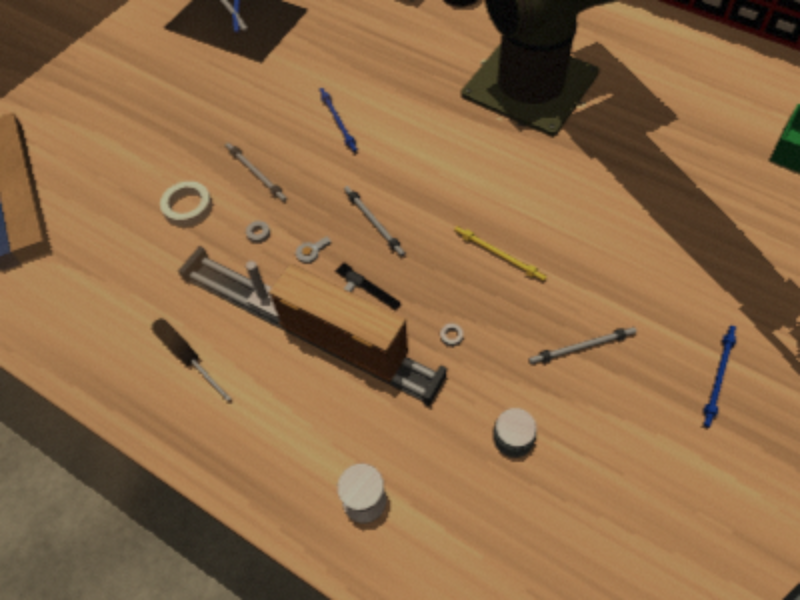

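Top view: the steel axles are at full-image pixels (238,217), (379,224) and (464,216). The look-alikes are blue at (167,242) and (450,279), and yellow at (304,245). I'll leave those alone. The holder is at about (347,146) with its post at (399,142). The scene view agrees, but it also shows a mat at scene (217,85) that needs checking.

```bash
python3 - <<'E'
from h import *
cs={n:shot(n) for n in('top','scene')}
print('mat', p2w(cs['scene'],217,85,0))
for n,c in cs.items():
    P=cloud(c); print(n)
    reg=(P[...,0]>.5)&(P[...,0]<.8)&(P[...,1]>-.3)&(P[...,1]<.25)
    # lid top
    m=reg&(P[...,2]>.117)&(P[...,2]<.13)
    k,lab,st,_=cv2.connectedComponentsWithStats(m.astype(np.uint8))
    for i in range(1,k):
        q=P[lab==i]
        if len(q)<5: continue
        r=cv2.minAreaRect(q[:,:2].astype(np.float32)); print(len(q),q.mean(0).round(3),q[:,2].min().round(3),q[:,2].max().round(3),np.round(r[0],4),np.round(r[1],4),r[2])
    m=reg&(P[...,1]<-.08)&(P[...,2]>.06); q=P[m]; print('post',len(q),q.mean(0).round(4) if len(q) else 0, q.min(0).round(3),q.max(0).round(3))
    top=q[q[:,2]>.11]; print('posttop',len(top),top.mean(0).round(4))
    # steel axles
    im=c['image'].astype(int); hsv=cv2.cvtColor(c['image'],cv2.COLOR_RGB2HSV)
    for a in [(.468,.329),(.435,-.074),(.455,-.315)]:
        m=(np.hypot(P[...,0]-a[0],P[...,1]-a[1])<.11)&(hsv[...,1]<70)&(P[...,2]<.03)&(P[...,2]>-.01)
        k,lab,st,ce=cv2.connectedComponentsWithStats(m.astype(np.uint8),connectivity=8)
        i=1+np.argmax(st[1:,4]); q=np.argwhere(lab==i)
        w=np.array([p2w(c,u,v,.010) for v,u in q])
        mu=w.mean(0); U,S,V=np.linalg.svd(w[:,:2]-mu[:2]); t=(w[:,:2]-mu[:2])@V[0]
        mid=mu[:2]+V[0]*(t.max()+t.min())/2
        print('axle',len(q),mu.round(4),mid.round(4),'len',np.ptp(t).round(3),'ang',np.degrees(np.arctan2(V[0][1],V[0][0])).round(1),'depthz',np.median(P[m][:,2]).round(4))
E
```

```text
mat [ 0.13182957 -0.64151391  0.        ]
top
1590 [0.65  0.018 0.124] 0.117 0.13 [0.6387 0.0169] [0.0901 0.1938] 2.707789659500122
19 [ 0.658 -0.13   0.119] 0.117 0.122 [ 0.6577 -0.1305] [0.0112 0.0137] 23.373476028442383
post 70 [ 0.6562 -0.1276  0.0996] [ 0.63  -0.138  0.06 ] [ 0.667 -0.08   0.122]
posttop 31 [ 0.659  -0.1304  0.1174]
axle 206 [0.4663 0.3326 0.01  ] [0.467 0.332] len 0.173 ang 138.7 depthz 0.0136
axle 222 [ 0.4377 -0.0719  0.01  ] [ 0.4374 -0.0728] len 0.175 ang -112.1 depthz 0.0117
axle 223 [ 0.4578 -0.313   0.01  ] [ 0.4576 -0.3139] len 0.174 ang -105.2 depthz 0.0137
scene
14 [ 0.663 -0.131  0.118] 0.117 0.121 [ 0.6619 -0.1317] [0.0117 0.015 ] 3.3532826900482178
1343 [0.654 0.019 0.123] 0.117 0.13 [0.6416 0.0151] [0.0902 0.1951] 2.985278367996216
post 78 [ 0.6636 -0.1249  0.0995] [ 0.633 -0.139  0.062] [ 0.684 -0.08   0.123]
posttop 33 [ 0.6612 -0.1204  0.1174]
axle 162 [0.4707 0.3294 0.01  ] [0.4692 0.3307] len 0.173 ang -41.2 depthz 0.0128
axle 118 [ 0.4418 -0.0713  0.01  ] [ 0.4406 -0.0744] len 0.175 ang 67.8 depthz 0.0121
axle 38 [ 0.4593 -0.3198  0.01  ] [ 0.4598 -0.3179] len 0.102 ang 74.8 depthz 0.0148
```

The mat lies at y=-0.64, off to the side, so it isn't part of the job. That leaves three steel axles. Steel at top (238,217), (379,224), (464,216) could be confused with blue (167,242), (450,279) and yellow (304,245); I choose the three steel ones. The holder's yaw is about 2.8°. I'll move to the post first and take a close look from the wrist camera on the way.

```bash
cat >> h.py <<'E'
def plan(xyz,yawdeg=None):
    T=TW(); s=bot.observe(); d=T[:3,:3].T@(np.array(xyz)-T[:3,3])
    yaw=np.degrees(np.arctan2(T[1,0],T[0,0])); sp=0
    if yawdeg is not None: sp=-((yawdeg-yaw+180)%360-180)
    print('xyz',np.round(d/.4,4),'spin',round(sp/180,4),'rows>=',round(max(np.linalg.norm(d)/.0625,abs(sp)/10.7),1),'yaw',yaw.round(1),'q6',s['qpos'][5].round(2),'t',s['t'])
E
python3 -c "
from h import *
plan([.46,.23,.23],93); plan([.61,-.131,.28],93)"
```

```text
xyz [-0.8305 -0.6435  0.0034] spin 0.3545 rows>= 6.7 yaw 156.8 q6 -0.08 t 0.9
xyz [-1.5306 -1.3254 -0.1216] spin 0.3545 rows>= 13.0 yaw 156.8 q6 -0.08 t 0.9
```

Request:
apply_moves(moves=[{"x": -0.83, "y": -0.65, "z": -0.1, "spin": 0.354, "fingers": 0}, {"x": -0.83, "y": -0.65, "z": -0.1, "spin": 0.354, "fingers": 0}, {"x": -0.83, "y": -0.65, "z": -0.1, "spin": 0.354, "fingers": 0}, {"x": -0.83, "y": -0.65, "z": -0.1, "spin": 0.354, "fingers": 0}, {"x": -0.83, "y": -0.65, "z": -0.1, "spin": 0.354, "fingers": 0}, {"x": -0.83, "y": -0.65, "z": -0.1, "spin": 0.354, "fingers": 0}, {"x": -0.83, "y": -0.65, "z": -0.1, "spin": 0.354, "fingers": 0}, {"x": -0.83, "y": -0.65, "z": -0.1, "spin": 0.354, "fingers": 0}, {"x": -0.83, "y": -0.65, "z": -0.1, "spin": 0.354, "fingers": 0}])

```text
t: 2.02
position: [0.4586, 0.2279, 0.2713]
eef_rot: [-3.141, -0.0, 1.624]
wrist_force: [-0.2, 0.1, 0.0]
opening: 0.0854
gripper_force: 0.0
```

```bash
python3 -c "
from h import *
plan([.61,-.12,.30],92.8)"
```

```text
xyz [-0.8887  0.3314 -0.0722] spin 0.0015 rows>= 6.1 yaw 93.1 q6 0.3 t 2.025
```

Request:
apply_moves(moves=[{"x": -0.88, "y": 0.33, "z": -0.07, "spin": 0.0015, "fingers": 0}, {"x": -0.88, "y": 0.33, "z": -0.07, "spin": 0.0015, "fingers": 0}, {"x": -0.88, "y": 0.33, "z": -0.07, "spin": 0.0015, "fingers": 0}, {"x": -0.88, "y": 0.33, "z": -0.07, "spin": 0.0015, "fingers": 0}, {"x": -0.88, "y": 0.33, "z": -0.07, "spin": 0.0015, "fingers": 0}, {"x": -0.88, "y": 0.33, "z": -0.07, "spin": 0.0015, "fingers": 0}, {"x": -0.88, "y": 0.33, "z": -0.07, "spin": 0.0015, "fingers": 0}, {"x": -0.88, "y": 0.33, "z": -0.07, "spin": 0.0015, "fingers": 0}, {"x": -0.88, "y": 0.33, "z": -0.07, "spin": 0.0015, "fingers": 0}])

```text
t: 3.15
position: [0.6093, -0.1146, 0.2992]
eef_rot: [-3.141, -0.0, 1.623]
wrist_force: [-0.3, 0.1, -0.2]
opening: 0.0856
gripper_force: 0.0
```

```bash
python3 - <<'E'
from h import *
c=shot('wrist'); save(c,'w0.png'); print(c['tool_from_camera'],c['fx'])
for l in ['axle0','lid_pull','holder_post','holder']: find(c,l)
P=cloud(c)
m=(P[...,2]>.112)&(P[...,2]<.125)&(P[...,1]<-.09)&(P[...,0]>.5); q=P[m]; print(len(q),q.mean(0),q.min(0),q.max(0))
q=P[(P[...,2]>.119)&(P[...,1]>-.09)&(P[...,2]<.13)];print(q[:,2].mean(),cv2.minAreaRect(q[:,:2].astype(np.float32)))
plan([.66,-.131,.16],92.8)
E
```

```text
[[-7.46299247e-05  9.58305769e-01  2.85744724e-01  7.30945421e-02]
 [ 9.99999302e-01 -2.65497726e-04  1.15157988e-03  1.25338185e-05]
 [ 1.17943022e-03  2.85744611e-01 -9.58305080e-01 -1.41459972e-01]
 [ 0.00000000e+00  0.00000000e+00  0.00000000e+00  1.00000000e+00]] 328.67636407331787
axle0 0.85 [ 0.441 -0.071  0.015] [189. 117.]
axle0 0.64 [ 0.479 -0.25   0.01 ] [224. 248.]
axle0 0.59 [ 0.285 -0.257  0.012] [ 87. 245.]
lid_pull 0.82 [ 0.649 -0.011  0.12 ] [369.  68.]
holder_post 0.67 [ 0.653 -0.018  0.122] [373.  76.]
holder 0.71 [ 0.648 -0.022  0.125] [367.  80.]
186 [ 0.6595822  -0.13092616  0.11653438] [ 0.65228112 -0.13895125  0.11223352] [ 0.66795774 -0.1237014   0.11832646]
0.12303766274801008 ((0.6406726837158203, -0.019313931465148926), (0.08809276670217514, 0.12563177943229675), 5.583666801452637)
xyz [-0.0443  0.1243  0.3489] spin 0.0005 rows>= 2.4 yaw 92.9 q6 -0.32 t 3.4
```

View pics/w0.png

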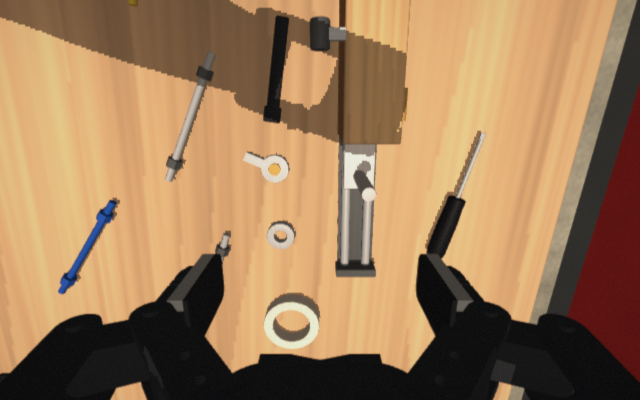

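The wrist view shows the post top at (368,193), the lid pull at (320,34), and steel axles at (190,115) and (224,245). The blue one is at (88,245). All of this matches the top-camera measurements. Next I grip the post.

Request:
apply_moves(moves=[{"x": 0.0345, "y": 0.125, "z": 0.25, "spin": 0, "fingers": 0}, {"x": 0.0345, "y": 0.125, "z": 0.35, "spin": 0, "fingers": 0}, {"x": 0.0345, "y": 0.125, "z": 0.35, "spin": 0, "fingers": 0}, {"x": 0.0345, "y": 0.125, "z": 0.43, "spin": 0, "fingers": 0}, {"x": 0.0345, "y": 0.125, "z": 0.53, "spin": 0, "fingers": 0}, {"x": 0.0345, "y": 0.125, "z": 0.53, "spin": 0, "fingers": 1}, {"x": 0.0345, "y": 0.125, "z": 0.53, "spin": 0, "fingers": 1}, {"x": 0.0345, "y": 0.125, "z": 0.53, "spin": 0, "fingers": 1}, {"x": 0.0345, "y": 0.125, "z": 0.53, "spin": 0, "fingers": 1}, {"x": 0.0345, "y": 0.125, "z": 0.53, "spin": 0, "fingers": 1}, {"x": 0.0345, "y": 0.125, "z": 0.53, "spin": 0, "fingers": 1}], newtons=40)

```text
t: 4.78
position: [0.6589, -0.1005, 0.0876]
eef_rot: [3.141, 0.0, 1.62]
wrist_force: [-0.3, -0.1, -0.2]
opening: -0.0
gripper_force: 0.0
```

I got the sign of x wrong, so the fingers closed beside the post without touching it. I'll rise, open, shift over and grip again.

Request:
apply_moves(moves=[{"z": -0.12, "fingers": 0}, {"z": -0.12, "fingers": 0}, {"z": -0.12, "fingers": 0}, {"x": -0.076, "z": -0.12, "fingers": 0}, {"x": -0.076, "z": -0.12, "fingers": 0}, {"x": -0.076, "z": 0, "fingers": 0}, {"x": -0.076, "z": 0, "fingers": 0}, {"x": -0.076, "z": 0, "fingers": 1}, {"x": -0.076, "z": 0, "fingers": 1}, {"x": -0.076, "z": 0, "fingers": 1}, {"x": -0.076, "z": 0, "fingers": 1}, {"x": -0.076, "z": 0, "fingers": 1}], newtons=40)

```text
invalid input
```

```bash
python3 - <<'E'
from h import *
s=bot.observe(); print(s['position'])
a=np.radians(2.8); u=np.array([-np.sin(a),np.cos(a),0])
plan(s['position']-u*.05); 
c=shot('top'); P=cloud(c)
m=(P[...,0]>.6)&(P[...,0]<.72)&(P[...,1]<-.2)&(P[...,1]>-.33)&(P[...,2]>.012); q=P[m]; print(q.min(0),q.max(0),q.mean(0))
m=(P[...,0]>.6)&(P[...,0]<.72)&(P[...,1]>.13)&(P[...,1]<.23)&(P[...,2]>.012); q=P[m]; print(q.min(0),q.max(0),q.mean(0))
E
```

```text
[ 0.65886377 -0.100454    0.08757156]
xyz [-0.125 -0.     0.   ] spin 0.0 rows>= 0.8 yaw 92.8 q6 -0.28 t 4.775
[ 0.63961427 -0.2776821   0.01206932] [ 0.6950329  -0.25601831  0.03364492] [ 0.66379011 -0.26883396  0.02617232]
[0.61573248 0.13060096 0.01210652] [0.67122926 0.17969459 0.03566438] [0.64366163 0.16055586 0.0224701 ]
```

Request:
apply_moves(moves=[{"x": 0, "y": 0, "z": -0.12, "spin": 0, "fingers": 0}, {"x": 0, "y": 0, "z": -0.12, "spin": 0, "fingers": 0}, {"x": 0, "y": 0, "z": -0.12, "spin": 0, "fingers": 0}, {"x": -0.076, "y": 0, "z": -0.12, "spin": 0, "fingers": 0}, {"x": -0.076, "y": 0, "z": -0.12, "spin": 0, "fingers": 0}, {"x": -0.076, "y": 0, "z": 0, "spin": 0, "fingers": 0}, {"x": -0.076, "y": 0, "z": 0, "spin": 0, "fingers": 0}, {"x": -0.076, "y": 0, "z": 0, "spin": 0, "fingers": 1}, {"x": -0.076, "y": 0, "z": 0, "spin": 0, "fingers": 1}, {"x": -0.076, "y": 0, "z": 0, "spin": 0, "fingers": 1}, {"x": -0.076, "y": 0, "z": 0, "spin": 0, "fingers": 1}, {"x": -0.076, "y": 0, "z": 0, "spin": 0, "fingers": 1}], newtons=40)

```text
t: 6.32
position: [0.6605, -0.1309, 0.0886]
eef_rot: [3.141, 0.0, 1.62]
wrist_force: [-2.9, 0.4, 5.5]
opening: 0.0144
gripper_force: 39.0
```

Request:
apply_moves(moves=[{"x": -0.02, "y": 0, "z": 0, "spin": 0, "fingers": 1}, {"x": -0.05, "y": 0, "z": 0, "spin": 0, "fingers": 1}, {"x": -0.08, "y": 0, "z": 0, "spin": 0, "fingers": 1}, {"x": -0.11, "y": 0, "z": 0, "spin": 0, "fingers": 1}, {"x": -0.14, "y": 0, "z": 0, "spin": 0, "fingers": 1}, {"x": -0.16, "y": 0, "z": 0, "spin": 0, "fingers": 1}, {"x": -0.16, "y": 0, "z": 0, "spin": 0, "fingers": 1}])

```text
t: 7.2
position: [0.664, -0.1957, 0.0886]
eef_rot: [3.14, 0.001, 1.62]
wrist_force: [-1.0, -1.3, 4.8]
opening: 0.0151
gripper_force: 39.2
```

Request:
apply_moves(moves=[{"x": -0.02, "y": 0, "z": 0, "spin": 0, "fingers": 1}, {"x": -0.035, "y": 0, "z": 0, "spin": 0, "fingers": 1}, {"x": -0.05, "y": 0, "z": 0, "spin": 0, "fingers": 1}, {"x": -0.05, "y": 0, "z": 0, "spin": 0, "fingers": 1}])

```text
t: 7.7
position: [0.665, -0.215, 0.0886]
eef_rot: [3.14, 0.001, 1.62]
wrist_force: [-0.9, -0.1, 6.1]
opening: 0.0153
gripper_force: 39.3
```

Request:
apply_moves(moves=[{"x": -0.015, "y": 0, "z": 0, "spin": 0, "fingers": 1}, {"x": -0.025, "y": 0, "z": 0, "spin": 0, "fingers": 1}, {"x": -0.035, "y": 0, "z": 0, "spin": 0, "fingers": 1}, {"x": -0.035, "y": 0, "z": 0, "spin": 0, "fingers": 1}])

```text
t: 8.2
position: [0.6658, -0.2287, 0.0886]
eef_rot: [3.14, 0.0, 1.62]
wrist_force: [-1.9, 1.0, 5.8]
opening: 0.015
gripper_force: 39.3
```

```bash
python3 - <<'E'
from h import *
c=shot('top'); save(c,'t2.png',(300,100,480,220),4)
E
```

```text
(no output)
```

View pics/t2.png

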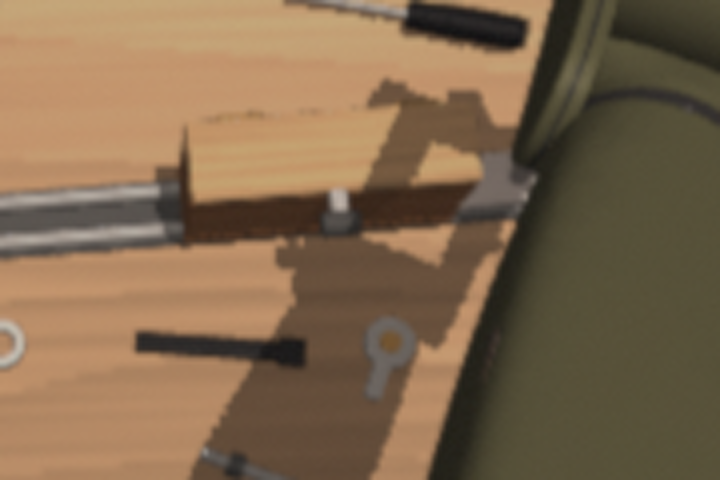

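The holder follows, but the arm hides the stop in this view. I'll keep going gently until the force rises.

Request:
apply_moves(moves=[{"x": -0.01, "y": 0, "z": 0, "spin": 0, "fingers": 1}, {"x": -0.02, "y": 0, "z": 0, "spin": 0, "fingers": 1}, {"x": -0.03, "y": 0, "z": 0, "spin": 0, "fingers": 1}, {"x": -0.03, "y": 0, "z": 0, "spin": 0, "fingers": 1}])

```text
t: 8.75
position: [0.6664, -0.2406, 0.0886]
eef_rot: [3.14, 0.0, 1.62]
wrist_force: [-0.7, 0.7, 5.2]
opening: 0.0149
gripper_force: 39.3
```

Request:
apply_moves(moves=[{"x": -0.01, "y": 0, "z": 0, "spin": 0, "fingers": 1}, {"x": -0.02, "y": 0, "z": 0, "spin": 0, "fingers": 1}, {"x": -0.02, "y": 0, "z": 0, "spin": 0, "fingers": 1}])

```text
t: 9.12
position: [0.6664, -0.2417, 0.0886]
eef_rot: [-3.141, -0.012, 1.621]
wrist_force: [-4.2, 20.3, 11.6]
opening: 0.0147
gripper_force: 40.0
```

It hit the stop: 20 N, and the post no longer moves. I'll ease off, release, rise, then move to see the pull.

Request:
apply_moves(moves=[{"x": 0.013, "y": 0, "z": 0, "spin": 0, "fingers": 1}, {"x": 0.013, "y": 0, "z": 0, "spin": 0, "fingers": 0}, {"x": 0.013, "y": 0, "z": 0, "spin": 0, "fingers": 0}, {"x": 0.013, "y": 0, "z": 0, "spin": 0, "fingers": 0}, {"x": 0.013, "y": 0, "z": -0.13, "spin": 0, "fingers": 0}, {"x": 0.013, "y": 0, "z": -0.26, "spin": 0, "fingers": 0}, {"x": 0.1, "y": -0.1, "z": -0.5, "spin": 0.25, "fingers": 0}, {"x": 0.2, "y": -0.2, "z": -0.5, "spin": 0.5, "fingers": 0}, {"x": 0.2, "y": -0.3, "z": -0.5, "spin": 0.5, "fingers": 0}, {"x": 0.2, "y": -0.3, "z": -0.5, "spin": 0.5, "fingers": 0}, {"x": 0.2, "y": -0.3, "z": -0.5, "spin": 0.5, "fingers": 0}, {"x": 0.2, "y": -0.3, "z": -0.5, "spin": 0.5, "fingers": 0}, {"x": 0.2, "y": -0.3, "z": -0.5, "spin": 0.5, "fingers": 0}, {"x": 0.2, "y": -0.3, "z": -0.5, "spin": 0.5, "fingers": 0}])

```text
t: 10.88
position: [0.5422, -0.175, 0.2871]
eef_rot: [-3.142, 0.0, 0.113]
wrist_force: [0.5, 0.2, 0.3]
opening: 0.0856
gripper_force: 0.0
```

```bash
python3 - <<'E'
from h import *
for n in('wrist','top'):
    c=shot(n); save(c,'p3%s.png'%n)
    print(n)
    for l in ['lid_pull','holder_post']: find(c,l)
    P=cloud(c)
    m=(P[...,2]>.119)&(P[...,2]<.128)&(abs(P[...,1]+.09)<.12)&(abs(P[...,0]-.66)<.1)
    r=P[m]; print('lid',cv2.minAreaRect(r[:,:2].astype(np.float32)),r[:,2].mean())
    m=(P[...,2]>.10)&(P[...,2]<.135)&(abs(P[...,1]+.09)<.05)&(P[...,0]<.6225)&(P[...,0]>.57);r=P[m]; print('pull',len(r),r.mean(0),r.min(0),r.max(0))
    m=(P[...,2]>.112)&(P[...,2]<.122)&(abs(P[...,1]+.242)<.02)&(abs(P[...,0]-.666)<.03);r=P[m]; print('post',len(r),r.mean(0) if len(r) else 0)
E
```

```text
wrist
lid_pull 0.55 [ 0.655 -0.098  0.124] [244.  41.]
holder_post 0.78 [ 0.659 -0.108  0.123] [257.  37.]
lid ((0.6421934366226196, -0.0953541249036789), (0.08744838833808899, 0.19612671434879303), 6.715610980987549) 0.12291137697917275
pull 728 [ 0.60939231 -0.09700414  0.12510518] [ 0.59859536 -0.10948161  0.11121773] [ 0.62245579 -0.08309016  0.12950126]
post 285 [ 0.66528131 -0.2413401   0.11659528]
top
lid_pull 0.77 [ 0.659 -0.096  0.125] [389. 136.]
holder_post 0.93 [ 0.649 -0.093  0.124] [388. 140.]
lid ((0.6447648406028748, -0.09396876394748688), (0.09041077643632889, 0.1946747601032257), 2.8009021282196045) 0.12414657627564679
pull 78 [ 0.60817245 -0.09446706  0.12627049] [ 0.59904526 -0.10878546  0.11714422] [ 0.62241568 -0.08210437  0.13285277]
post 7 [ 0.66680063 -0.23569703  0.11512299]
```

```bash
python3 - <<'E'
from h import *
plan([.608,-.0957,.17],2.8); plan([.608,-.0957,.106],2.8)
E
```

```text
xyz [ 0.1871 -0.1763  0.2931] spin 0.0232 rows>= 2.5 yaw 7.0 q6 1.04 t 11.175
xyz [ 0.1871 -0.1763  0.4531] spin 0.0232 rows>= 3.3 yaw 7.0 q6 1.04 t 11.175
```

Request:
apply_moves(moves=[{"x": 0.187, "y": -0.176, "z": 0.2, "spin": 0.023, "fingers": 0}, {"x": 0.187, "y": -0.176, "z": 0.29, "spin": 0.023, "fingers": 0}, {"x": 0.187, "y": -0.176, "z": 0.29, "spin": 0.023, "fingers": 0}, {"x": 0.187, "y": -0.176, "z": 0.29, "spin": 0.023, "fingers": 0.2}, {"x": 0.187, "y": -0.176, "z": 0.37, "spin": 0.023, "fingers": 0.4}, {"x": 0.187, "y": -0.176, "z": 0.45, "spin": 0.023, "fingers": 0.4}, {"x": 0.187, "y": -0.176, "z": 0.45, "spin": 0.023, "fingers": 0.4}, {"x": 0.187, "y": -0.176, "z": 0.45, "spin": 0.023, "fingers": 1}, {"x": 0.187, "y": -0.176, "z": 0.45, "spin": 0.023, "fingers": 1}, {"x": 0.187, "y": -0.176, "z": 0.45, "spin": 0.023, "fingers": 1}, {"x": 0.187, "y": -0.176, "z": 0.45, "spin": 0.023, "fingers": 1}], newtons=30)

```text
t: 12.55
position: [0.6096, -0.0963, 0.1103]
eef_rot: [3.14, -0.004, 0.048]
wrist_force: [-1.7, -0.4, 6.6]
opening: 0.0248
gripper_force: 34.5
```

```bash
python3 - <<'E'
from h import *
s=bot.observe(); p=s['position']
print(TW()[:3,:3].round(3))
f0=np.arcsin(5/78)
for th in np.arange(.1,1.65,.1):
    print(round(th,2), (78*(np.cos(f0)-np.cos(f0+th))/400).round(4), (-78*(np.sin(f0+th)-np.sin(f0))/400).round(4))
E
```

```text
[[ 0.999  0.048  0.004]
 [ 0.048 -0.999 -0.001]
 [ 0.004  0.001 -1.   ]]
0.1 0.0022 -0.0194
0.2 0.0064 -0.0384
0.3 0.0124 -0.0569
0.4 0.0202 -0.0748
0.5 0.0298 -0.0918
0.6 0.041 -0.1077
0.7 0.0538 -0.1224
0.8 0.068 -0.1358
0.9 0.0834 -0.1477
1.0 0.1 -0.158
1.1 0.1175 -0.1666
1.2 0.1357 -0.1734
1.3 0.1546 -0.1784
1.4 0.1738 -0.1814
1.5 0.1933 -0.1825
1.6 0.2128 -0.1817
```

Gripped at 24.8 mm against a 26 mm barrel. Now I swing the lid along its arc.

Request:
apply_moves(moves=[{"x": 0.002, "y": 0, "z": -0.019, "spin": 0, "fingers": 1}, {"x": 0.006, "y": 0, "z": -0.038, "spin": 0, "fingers": 1}, {"x": 0.012, "y": 0, "z": -0.057, "spin": 0, "fingers": 1}, {"x": 0.02, "y": 0, "z": -0.075, "spin": 0, "fingers": 1}, {"x": 0.03, "y": 0, "z": -0.092, "spin": 0, "fingers": 1}, {"x": 0.041, "y": 0, "z": -0.108, "spin": 0, "fingers": 1}, {"x": 0.041, "y": 0, "z": -0.108, "spin": 0, "fingers": 1}])

```text
t: 13.42
position: [0.6247, -0.0951, 0.151]
eef_rot: [3.141, 0.0, 0.048]
wrist_force: [0.7, -3.2, -3.6]
opening: 0.0251
gripper_force: 31.9
```

Request:
apply_moves(moves=[{"x": 0.013, "y": 0, "z": -0.014, "spin": 0, "fingers": 1}, {"x": 0.027, "y": 0, "z": -0.028, "spin": 0, "fingers": 1}, {"x": 0.042, "y": 0, "z": -0.04, "spin": 0, "fingers": 1}, {"x": 0.059, "y": 0, "z": -0.05, "spin": 0, "fingers": 1}, {"x": 0.077, "y": 0, "z": -0.059, "spin": 0, "fingers": 1}, {"x": 0.095, "y": 0, "z": -0.065, "spin": 0, "fingers": 1}, {"x": 0.114, "y": 0, "z": -0.07, "spin": 0, "fingers": 1}, {"x": 0.133, "y": 0, "z": -0.073, "spin": 0, "fingers": 1}, {"x": 0.152, "y": 0, "z": -0.0745, "spin": 0, "fingers": 1}, {"x": 0.172, "y": 0, "z": -0.074, "spin": 0, "fingers": 1}, {"x": 0.182, "y": 0, "z": -0.0725, "spin": 0, "fingers": 1}, {"x": 0.182, "y": 0, "z": -0.0725, "spin": 0, "fingers": 1}])

```text
t: 14.92
position: [0.6988, -0.0911, 0.1807]
eef_rot: [-3.141, -0.003, 0.048]
wrist_force: [-2.6, 2.7, 4.9]
opening: 0.0253
gripper_force: 29.2
```

Request:
apply_moves(moves=[{"x": 0, "y": 0, "z": 0, "spin": 0, "fingers": 0}, {"x": 0, "y": 0, "z": 0, "spin": 0, "fingers": 0}, {"x": 0, "y": 0, "z": 0, "spin": 0, "fingers": 0}, {"x": 0, "y": 0, "z": -0.1, "spin": 0, "fingers": 0}, {"x": 0, "y": 0, "z": -0.25, "spin": 0, "fingers": 0}, {"x": -0.15, "y": 0, "z": -0.35, "spin": 0, "fingers": 0}, {"x": -0.45, "y": 0, "z": -0.4, "spin": 0, "fingers": 0}, {"x": -0.45, "y": 0, "z": -0.4, "spin": 0, "fingers": 0}, {"x": -0.45, "y": 0, "z": -0.4, "spin": 0, "fingers": 0}, {"x": -0.45, "y": 0, "z": -0.4, "spin": 0, "fingers": 0}])

```text
t: 16.18
position: [0.5176, -0.1003, 0.3399]
eef_rot: [3.141, -0.002, 0.047]
wrist_force: [0.5, 0.1, 0.0]
opening: 0.0856
gripper_force: 0.0
```

```bash
cat >> h.py <<'E'
def axles(c,z=.010):
    P=cloud(c); hsv=cv2.cvtColor(c['image'],cv2.COLOR_RGB2HSV)
    m=(hsv[...,1]<75)&(P[...,2]<.035)&(P[...,2]>-.005)
    k,lab,st,ce=cv2.connectedComponentsWithStats(m.astype(np.uint8),connectivity=8)
    for i in range(1,k):
        if st[i,4]<60: continue
        q=np.argwhere(lab==i)
        w=np.array([p2w(c,u,v,z) for v,u in q]); mu=w.mean(0)[:2]
        U,S,V=np.linalg.svd(w[:,:2]-mu,full_matrices=False); t=(w[:,:2]-mu)@V[0]
        L=np.ptp(t)
        if S[1]/S[0]>.15 or not .1<L<.2: continue
        mid=mu+V[0]*(t.max()+t.min())/2
        a=mid+V[0]*L/2; b=mid-V[0]*L/2
        print('axle px',ce[i].round(),'mid',mid.round(4),'len',L.round(4),'ang',np.degrees(np.arctan2(V[0][1],V[0][0])).round(1),'ends',a.round(4),b.round(4),'zmax',np.percentile(P[lab==i][:,2],90).round(4))
E
python3 - <<'E'
from h import *
c=shot('wrist'); save(c,'w4.png'); print('wrist');axles(c)
P=cloud(c); m=(P[...,2]>.112)&(P[...,2]<.118)&(abs(P[...,1]+.09)<.12)&(P[...,0]<.695)&(P[...,0]>.6); r=P[m]; print(len(r),cv2.minAreaRect(r[:,:2].astype(np.float32)),r[:,2].mean())
for n in('top','scene'):
    c=shot(n); print(n); axles(c)
E
```

```text
wrist
axle px [260. 127.] mid [ 0.5499 -0.0113] len 0.1197 ang -95.5 ends [ 0.5441 -0.0709] [0.5557 0.0482] zmax 0.0061
axle px [ 29. 168.] mid [0.4703 0.3261] len 0.1707 ang 139.1 ends [0.4057 0.3819] [0.5348 0.2702] zmax 0.0149
axle px [298. 203.] mid [ 0.4389 -0.0744] len 0.1747 ang -111.9 ends [ 0.4064 -0.1555] [0.4715 0.0067] zmax 0.0157
axle px [460. 198.] mid [ 0.4594 -0.3147] len 0.1778 ang -105.2 ends [ 0.4361 -0.4004] [ 0.4827 -0.2289] zmax 0.016
5911 ((0.6574941873550415, -0.09293421357870102), (0.056048136204481125, 0.1944570690393448), 3.094743251800537) 0.11383108957331349
top
axle px [396. 102.] mid [ 0.8043 -0.1315] len 0.1232 ang 77.8 ends [ 0.8174 -0.0713] [ 0.7913 -0.1917] zmax 0.0248
axle px [ 87. 158.] mid [0.6529 0.7772] len 0.1167 ang -113.4 ends [0.6298 0.7236] [0.6761 0.8308] zmax 0.0338
axle px [356. 186.] mid [ 0.5471 -0.0092] len 0.1167 ang -95.5 ends [ 0.5415 -0.0672] [0.5526 0.0489] zmax 0.0093
axle px [237. 217.] mid [0.4669 0.3319] len 0.1727 ang 138.7 ends [0.402  0.3889] [0.5317 0.2748] zmax 0.0178
axle px [370. 220.] mid [ 0.4464 -0.0506] len 0.1266 ang -111.8 ends [ 0.4229 -0.1094] [0.47   0.0082] zmax 0.0166
scene
axle px [213.  81.] mid [ 0.1306 -0.6617] len 0.1195 ang 66.9 ends [ 0.1541 -0.6067] [ 0.1072 -0.7167] zmax 0.0188
axle px [287. 190.] mid [ 0.4405 -0.0744] len 0.1754 ang 67.9 ends [0.4735 0.0069] [ 0.4075 -0.1556] zmax 0.0162
axle px [391. 252.] mid [0.4692 0.3307] len 0.1729 ang -41.1 ends [0.5343 0.2739] [0.404  0.3875] zmax 0.0164
```

View pics/w4.png

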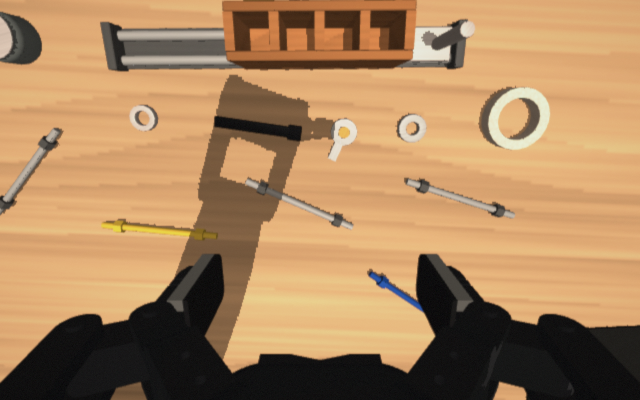

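The wrist view shows the wells open at (235–415, 30). Steel axles are at (30,168), (298,203) and (460,198), yellow at (160,230), blue at (398,290). The first scene crop cut off the mat, so I'll check it for a fourth axle.

```bash
python3 - <<'E'
from h import *
c=shot('scene'); save(c,'s5.png',(150,30,310,150),5); P=cloud(c)
for v in range(60,110,6): print([tuple(P[v,u].round(3)) for u in (195,205,213,221)])
E
```

```text
[(np.float64(0.05), np.float64(-0.839), np.float64(0.001)), (np.float64(0.019), np.float64(-0.809), np.float64(-0.006)), (np.float64(-0.001), np.float64(-0.779), np.float64(-0.008)), (np.float64(0.557), np.float64(-0.108), np.float64(0.572))]
[(np.float64(0.082), np.float64(-0.811), np.float64(-0.0)), (np.float64(0.052), np.float64(-0.781), np.float64(-0.008)), (np.float64(0.044), np.float64(-0.737), np.float64(0.004)), (np.float64(0.549), np.float64(-0.121), np.float64(0.548))]
[(np.float64(0.117), np.float64(-0.777), np.float64(0.004)), (np.float64(0.092), np.float64(-0.743), np.float64(0.001)), (np.float64(0.075), np.float64(-0.711), np.float64(0.002)), (np.float64(0.056), np.float64(-0.682), np.float64(0.001))]
[(np.float64(0.147), np.float64(-0.751), np.float64(0.002)), (np.float64(0.125), np.float64(-0.714), np.float64(0.002)), (np.float64(0.105), np.float64(-0.686), np.float64(0.0)), (np.float64(0.091), np.float64(-0.652), np.float64(0.005))]
[(np.float64(0.182), np.float64(-0.717), np.float64(0.008)), (np.float64(0.157), np.float64(-0.685), np.float64(0.004)), (np.float64(0.1
[... 367 characters left out ...]
p.float64(-0.676), np.float64(-0.002)), (np.float64(0.216), np.float64(-0.634), np.float64(0.004)), (np.float64(0.194), np.float64(-0.612), np.float64(-0.002)), (np.float64(0.536), np.float64(-0.162), np.float64(0.441))]
[(np.float64(0.261), np.float64(-0.65), np.float64(-0.001)), (np.float64(0.24), np.float64(-0.614), np.float64(-0.0)), (np.float64(0.225), np.float64(-0.584), np.float64(0.002)), (np.float64(0.535), np.float64(-0.169), np.float64(0.419))]
[(np.float64(0.287), np.float64(-0.628), np.float64(-0.003)), (np.float64(0.266), np.float64(-0.593), np.float64(-0.003)), (np.float64(0.253), np.float64(-0.56), np.float64(0.002)), (np.float64(0.23), np.float64(-0.54), np.float64(-0.006))]
```

View pics/s5.png

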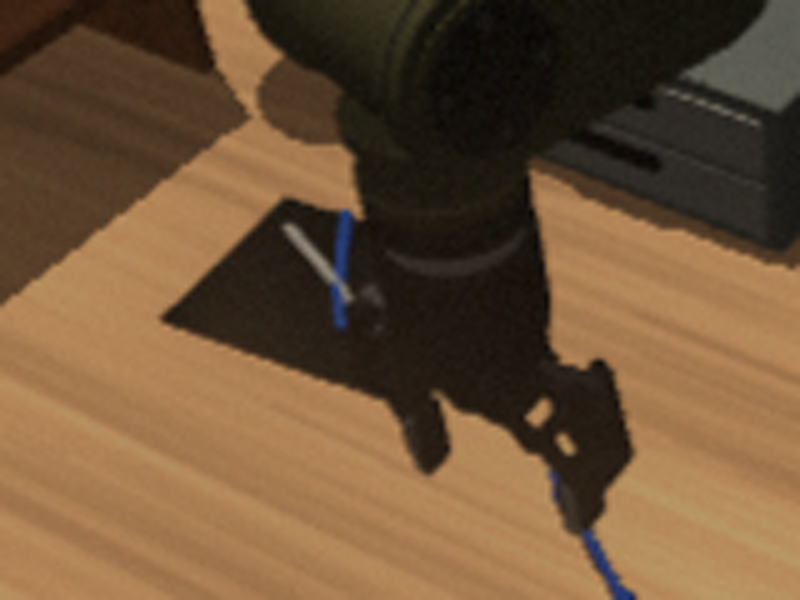

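The mat holds plain steel and blue rods without nuts, so there is no fourth axle. I'll pick the middle axle by the stub at its far end (0.4725, 0.0067) with a light grip, so it can swing down to hang.

```bash
python3 - <<'E'
from h import *
plan([.4725,.0067,.06],68); plan([.4725,.0067,.003],68)
E
```

```text
xyz [-0.1006 -0.2718  0.6969] spin -0.3625 rows>= 6.1 yaw 2.8 q6 1.23 t 16.375
xyz [-0.1004 -0.2718  0.8394] spin -0.3625 rows>= 6.1 yaw 2.8 q6 1.23 t 16.375
```

Request:
apply_moves(moves=[{"x": -0.1, "y": -0.272, "z": 0.15, "spin": -0.3625, "fingers": 0.5}, {"x": -0.1, "y": -0.272, "z": 0.3, "spin": -0.3625, "fingers": 0.5}, {"x": -0.1, "y": -0.272, "z": 0.45, "spin": -0.3625, "fingers": 0.5}, {"x": -0.1, "y": -0.272, "z": 0.6, "spin": -0.3625, "fingers": 0.5}, {"x": -0.1, "y": -0.272, "z": 0.7, "spin": -0.3625, "fingers": 0.5}, {"x": -0.1, "y": -0.272, "z": 0.7, "spin": -0.3625, "fingers": 0.5}, {"x": -0.1, "y": -0.272, "z": 0.7, "spin": -0.3625, "fingers": 0.5}, {"x": -0.1, "y": -0.272, "z": 0.7, "spin": -0.3625, "fingers": 0.5}, {"x": -0.1, "y": -0.272, "z": 0.77, "spin": -0.3625, "fingers": 0.5}, {"x": -0.1, "y": -0.272, "z": 0.839, "spin": -0.3625, "fingers": 0.5}, {"x": -0.1, "y": -0.272, "z": 0.839, "spin": -0.3625, "fingers": 0.5}, {"x": -0.1, "y": -0.272, "z": 0.839, "spin": -0.3625, "fingers": 1}, {"x": -0.1, "y": -0.272, "z": 0.839, "spin": -0.3625, "fingers": 1}, {"x": -0.1, "y": -0.272, "z": 0.839, "spin": -0.3625, "fingers": 1}, {"x": -0.1, "y": -0.272, "z": 0.839, "spin": -0.3625, "fingers": 1}], newtons=20)

```text
t: 18.25
position: [0.4739, 0.0066, 0.0055]
eef_rot: [3.138, -0.001, 1.186]
wrist_force: [-0.3, 0.8, 5.3]
opening: 0.0081
gripper_force: 19.8
```

Request:
apply_moves(moves=[{"x": 0, "y": 0, "z": -0.1, "spin": 0, "fingers": 1}, {"x": 0, "y": 0, "z": -0.25, "spin": 0, "fingers": 1}, {"x": 0, "y": 0, "z": -0.4, "spin": 0, "fingers": 1}, {"x": 0, "y": 0, "z": -0.55, "spin": 0, "fingers": 1}, {"x": 0, "y": 0, "z": -0.62, "spin": 0, "fingers": 1}, {"x": 0, "y": 0, "z": -0.62, "spin": 0, "fingers": 1}, {"x": 0, "y": 0, "z": -0.62, "spin": 0, "fingers": 1}])

```text
t: 19.12
position: [0.4712, 0.0068, 0.2495]
eef_rot: [-3.138, 0.001, 1.186]
wrist_force: [0.4, 0.6, -1.8]
opening: 0.008
gripper_force: 19.5
```

```bash
cat >> h.py <<'E'
def held(n):
    c=shot(n); P=cloud(c); s=bot.observe(); p=s['position']; hsv=cv2.cvtColor(c['image'],cv2.COLOR_RGB2HSV)
    m=(np.linalg.norm(P[...,:2]-p[:2],axis=-1)<.2)&(P[...,2]<p[2]+.002)&(P[...,2]>p[2]-.19)&(P[...,2]>.03)
    q=P[m]; print(n,'held pts',len(q), 'p',p.round(4))
    for z in np.arange(p[2],p[2]-.18,-.02):
        r=q[abs(q[:,2]-z)<.005]
        if len(r): print(' dz',round(z-p[2],3),len(r),np.median(r[:,:2]-p[:2],axis=0).round(4))
    return c
E
python3 - <<'E'
from h import *
c=held('scene'); save(c,'s6.png',(200,100,400,250),4)
held('wrist')
E
```

```text
scene held pts 524 p [0.471  0.0068 0.249 ]
 dz 0.0 1 [0.0009 0.009 ]
 dz -0.02 13 [ 0.0048 -0.0047]
 dz -0.04 5 [ 0.     -0.0144]
 dz -0.06 6 [-0.0037 -0.0186]
 dz -0.08 6 [-0.006  -0.0255]
 dz -0.1 6 [-0.0082 -0.0335]
 dz -0.12 6 [-0.0115 -0.0389]
 dz -0.14 119 [ 0.169  -0.0491]
 dz -0.16 54 [ 0.1709 -0.0395]
wrist held pts 6883 p [0.471  0.0068 0.2489]
 dz 0.0 53 [0.001  0.0044]
 dz -0.02 155 [-0.0006 -0.0002]
 dz -0.1 4 [-0.0138 -0.0303]
 dz -0.12 3 [-0.0182 -0.0382]
 dz -0.14 2277 [ 0.1625 -0.0488]
 dz -0.16 762 [ 0.1578 -0.0484]
```

View pics/s6.png

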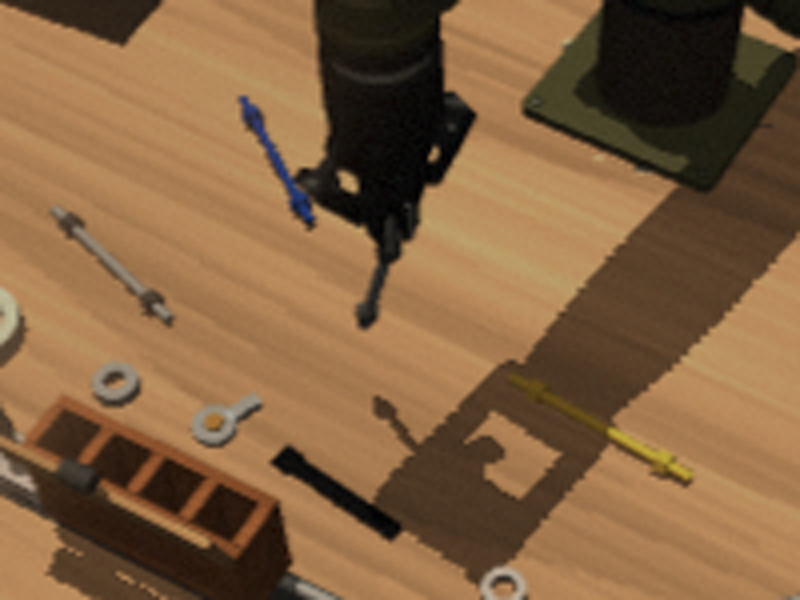

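It swung to about 19° from vertical. I'll stand its foot on the bench and move over it to finish the uprighting.

Request:
apply_moves(moves=[{"x": 0, "y": 0, "z": 0.12, "spin": 0, "fingers": 1}, {"x": 0, "y": 0, "z": 0.21, "spin": 0, "fingers": 1}, {"x": 0, "y": 0, "z": 0.2425, "spin": 0, "fingers": 1}, {"x": -0.025, "y": 0, "z": 0.236, "spin": 0, "fingers": 1}, {"x": -0.048, "y": 0, "z": 0.23, "spin": 0, "fingers": 1}, {"x": -0.07, "y": 0, "z": 0.226, "spin": 0, "fingers": 1}, {"x": -0.092, "y": 0, "z": 0.223, "spin": 0, "fingers": 1}, {"x": -0.115, "y": 0, "z": 0.221, "spin": 0, "fingers": 1}, {"x": -0.136, "y": 0, "z": 0.22, "spin": 0, "fingers": 1}, {"x": -0.136, "y": 0, "z": 0.22, "spin": 0, "fingers": 1}])

```text
t: 20.48
position: [0.4529, -0.0442, 0.1653]
eef_rot: [3.139, -0.001, 1.186]
wrist_force: [-0.1, 0.1, 6.9]
opening: 0.008
gripper_force: 27.9
```

```bash
python3 - <<'E'
from h import *
held('scene'); plan([.655,-.162,.34],2.8); plan([.47,-.162,.34],2.8)
E
```

```text
scene held pts 490 p [ 0.453  -0.0441  0.1653]
 dz 0.0 5 [0.0048 0.004 ]
 dz -0.02 9 [0.0086 0.0051]
 dz -0.04 7 [0.005  0.0041]
 dz -0.06 51 [0.1872 0.0006]
 dz -0.08 44 [0.1863 0.0027]
 dz -0.1 29 [0.1869 0.0023]
 dz -0.12 25 [0.1871 0.0019]
 dz -0.14 1 [ 0.189  -0.0015]
xyz [-0.0831  0.5798 -0.4354] spin 0.3619 rows>= 6.1 yaw 67.9 q6 0.17 t 20.525
xyz [-0.2568  0.1512 -0.4366] spin 0.3619 rows>= 6.1 yaw 67.9 q6 0.17 t 20.525
```

```bash
sed -i 's/axis=-1)<.2)&(P\[...,2\]<p/axis=-1)<.07)\&(P[...,2]<p/' h.py; python3 - <<'E'
from h import *
plan([.52,-.162,.33],2.8); plan([.661,-.162,.33],2.8)
E
```

```text
xyz [-0.2098  0.267  -0.4113] spin 0.3619 rows>= 6.1 yaw 67.9 q6 0.17 t 20.525
xyz [-0.0775  0.5937 -0.4104] spin 0.3619 rows>= 6.1 yaw 67.9 q6 0.17 t 20.525
```

Request:
apply_moves(moves=[{"x": 0, "y": 0, "z": -0.1, "spin": 0, "fingers": 1}, {"x": -0.03, "y": 0.03, "z": -0.2, "spin": 0.06, "fingers": 1}, {"x": -0.08, "y": 0.08, "z": -0.3, "spin": 0.12, "fingers": 1}, {"x": -0.14, "y": 0.14, "z": -0.38, "spin": 0.18, "fingers": 1}, {"x": -0.18, "y": 0.2, "z": -0.411, "spin": 0.24, "fingers": 1}, {"x": -0.2, "y": 0.26, "z": -0.411, "spin": 0.3, "fingers": 1}, {"x": -0.18, "y": 0.34, "z": -0.411, "spin": 0.362, "fingers": 1}, {"x": -0.14, "y": 0.44, "z": -0.411, "spin": 0.362, "fingers": 1}, {"x": -0.1, "y": 0.54, "z": -0.411, "spin": 0.362, "fingers": 1}, {"x": -0.0775, "y": 0.5937, "z": -0.411, "spin": 0.362, "fingers": 1}, {"x": -0.0775, "y": 0.5937, "z": -0.411, "spin": 0.362, "fingers": 1}, {"x": -0.0775, "y": 0.5937, "z": -0.411, "spin": 0.362, "fingers": 1}, {"x": -0.0775, "y": 0.5937, "z": -0.411, "spin": 0.362, "fingers": 1}])

```text
t: 22.15
position: [0.6596, -0.1616, 0.3284]
eef_rot: [3.142, 0.0, 0.049]
wrist_force: [-0.7, 0.0, -0.6]
opening: 0.0078
gripper_force: 27.1
```

```bash
python3 - <<'E'
from h import *
held('scene');held('top');held('wrist'); plan([.661,-.162,.26],2.8)
E
```

```text
scene held pts 254 p [ 0.6597 -0.1617  0.3287]
 dz 0.0 3 [ 0.0083 -0.0046]
 dz -0.02 14 [0.0052 0.0056]
 dz -0.04 11 [-0.0005  0.0024]
 dz -0.06 10 [-0.0013  0.0034]
 dz -0.08 8 [-0.0039  0.0031]
 dz -0.1 10 [-0.007   0.0042]
 dz -0.12 7 [-0.0104  0.0044]
 dz -0.14 20 [-0.0108  0.006 ]
 dz -0.16 63 [0.052  0.0047]
top held pts 393 p [ 0.6598 -0.1616  0.3288]
 dz -0.04 2 [-0.009   0.0006]
 dz -0.06 10 [-0.0093  0.0031]
 dz -0.08 12 [-0.0118  0.004 ]
 dz -0.1 12 [-0.0153  0.0042]
 dz -0.12 8 [-0.0172  0.0051]
 dz -0.14 10 [-0.0231  0.0071]
 dz -0.16 98 [0.0464 0.0188]
wrist held pts 2282 p [ 0.6599 -0.1616  0.3288]
 dz 0.0 99 [0.0066 0.0006]
 dz -0.02 139 [0.0078 0.0016]
 dz -0.04 21 [0.0013 0.0014]
 dz -0.06 50 [-0.0014  0.0014]
 dz -0.08 39 [-0.0041  0.0014]
 dz -0.1 29 [-0.0066  0.0021]
 dz -0.12 26 [-0.0093  0.0029]
 dz -0.14 44 [-0.0084  0.0023]
 dz -0.16 761 [0.0483 0.0134]
xyz [0.0025 0.001  0.1721] spin 0.0 rows>= 1.1 yaw 2.8 q6 1.2 t 22.3
```

It leans about 8° back in -x, with the foot near (-0.02, +0.005). I'll offset for that, enter the well, then straighten during the descent.

Request:
apply_moves(moves=[{"x": 0.046, "y": 0.012, "z": 0, "spin": 0, "fingers": 1}, {"x": 0.046, "y": 0.012, "z": 0.08, "spin": 0, "fingers": 1}, {"x": 0.046, "y": 0.012, "z": 0.12, "spin": 0, "fingers": 1}, {"x": 0.046, "y": 0.012, "z": 0.17, "spin": 0, "fingers": 1}, {"x": 0.046, "y": 0.012, "z": 0.19, "spin": 0, "fingers": 1}, {"x": 0.046, "y": 0.012, "z": 0.19, "spin": 0, "fingers": 1}])

```text
t: 23.05
position: [0.6788, -0.1654, 0.2516]
eef_rot: [-3.141, 0.001, 0.049]
wrist_force: [0.2, 0.4, -0.9]
opening: 0.0078
gripper_force: 27.1
```

```bash
python3 - <<'E'
from h import *
held('scene');held('top');held('wrist'); plan([.663,-.162,.21],2.8)
E
```

```text
scene held pts 675 p [ 0.6792 -0.1655  0.2527]
 dz 0.0 2 [0.008  0.0031]
 dz -0.02 14 [0.0061 0.006 ]
 dz -0.04 7 [0.001  0.0028]
 dz -0.06 10 [-0.0021  0.0041]
 dz -0.08 28 [0.0313 0.0039]
 dz -0.1 10 [-0.0065  0.0044]
 dz -0.12 15 [0.0245 0.0054]
 dz -0.14 215 [-0.0205  0.0134]
 dz -0.16 41 [-0.027   0.0282]
top held pts 901 p [ 0.6795 -0.1656  0.2534]
 dz -0.04 2 [-0.0057  0.0053]
 dz -0.06 8 [-0.0067  0.0065]
 dz -0.08 30 [0.0274 0.03  ]
 dz -0.1 65 [0.0208 0.0304]
 dz -0.12 74 [0.0151 0.0259]
 dz -0.14 250 [-0.0032  0.0297]
 dz -0.16 57 [-0.0118  0.0322]
wrist held pts 6971 p [ 0.6796 -0.1656  0.2537]
 dz 0.0 98 [0.0065 0.001 ]
 dz -0.02 144 [0.0078 0.0016]
 dz -0.04 22 [0.0013 0.0014]
 dz -0.06 93 [-0.0004  0.0064]
 dz -0.08 41 [-0.0041  0.002 ]
 dz -0.1 149 [0.0207 0.0124]
 dz -0.12 137 [0.0148 0.0138]
 dz -0.14 2978 [-0.0073  0.0221]
 dz -0.16 245 [-0.0366  0.022 ]
xyz [-0.0411 -0.0111  0.1091] spin 0.0001 rows>= 0.7 yaw 2.8 q6 1.21 t 23.2
```

Request:
apply_moves(moves=[{"x": -0.01, "y": -0.003, "z": 0.04, "spin": 0, "fingers": 1}, {"x": -0.022, "y": -0.005, "z": 0.075, "spin": 0, "fingers": 1}, {"x": -0.034, "y": -0.007, "z": 0.105, "spin": 0, "fingers": 1}, {"x": -0.043, "y": -0.009, "z": 0.13, "spin": 0, "fingers": 1}, {"x": -0.043, "y": -0.009, "z": 0.14, "spin": 0, "fingers": 1}, {"x": -0.043, "y": -0.009, "z": 0.14, "spin": 0, "fingers": 1}])

```text
t: 23.95
position: [0.6618, -0.1627, 0.1963]
eef_rot: [3.142, -0.0, 0.049]
wrist_force: [0.3, 0.9, -2.1]
opening: 0.0082
gripper_force: 27.1
```

Request:
apply_moves(moves=[{"x": 0, "y": 0, "z": 0.007, "spin": 0, "fingers": 1}, {"x": 0, "y": 0, "z": 0.015, "spin": 0, "fingers": 1}, {"x": 0, "y": 0, "z": 0.015, "spin": 0, "fingers": 1}])

```text
t: 24.32
position: [0.6641, -0.1634, 0.1947]
eef_rot: [3.139, -0.007, 0.049]
wrist_force: [0.8, -0.9, 7.5]
opening: 0.0078
gripper_force: 27.9
```

```bash
python3 - <<'E'
from h import *
held('scene');held('wrist'); print(bot.observe()['wrist_force'])
E
```

```text
scene held pts 764 p [ 0.6641 -0.1634  0.1947]
 dz 0.0 2 [0.0083 0.0023]
 dz -0.02 15 [0.0077 0.0054]
 dz -0.04 11 [0.004  0.0024]
 dz -0.06 11 [0.0411 0.0022]
 dz -0.08 230 [-0.0088  0.0208]
 dz -0.1 47 [-0.0087  0.005 ]
 dz -0.12 56 [0.0252 0.0263]
 dz -0.14 39 [0.026  0.0257]
 dz -0.16 29 [0.0264 0.0209]
wrist held pts 12573 p [ 0.6641 -0.1634  0.1947]
 dz 0.0 93 [0.0067 0.0011]
 dz -0.02 146 [0.0085 0.0022]
 dz -0.04 317 [0.0369 0.0158]
 dz -0.06 277 [0.0315 0.0064]
 dz -0.08 4933 [0.0069 0.0231]
 dz -0.1 573 [-0.0203  0.0404]
 dz -0.12 441 [-0.0204  0.038 ]
 dz -0.14 323 [-0.0202  0.0197]
 dz -0.16 232 [-0.0202  0.0458]
[ 1.28624796 -0.58091957  6.71248121]
```

It's on the floor (TCP 0.1947 = 0.030 + 0.165). Release with a small opening and rise.

Request:
apply_moves(moves=[{"x": 0, "y": 0, "z": -0.01, "spin": 0, "fingers": 0.72}, {"x": 0, "y": 0, "z": -0.01, "spin": 0, "fingers": 0.72}, {"x": 0, "y": 0, "z": -0.03, "spin": 0, "fingers": 0.72}, {"x": 0, "y": 0, "z": -0.1, "spin": 0, "fingers": 0.72}, {"x": 0, "y": 0, "z": -0.25, "spin": 0, "fingers": 0.5}, {"x": -0.15, "y": 0, "z": -0.4, "spin": 0, "fingers": 0.5}, {"x": -0.3, "y": 0, "z": -0.4, "spin": 0, "fingers": 0.5}, {"x": -0.45, "y": 0.1, "z": -0.4, "spin": 0, "fingers": 0.5}, {"x": -0.45, "y": 0.1, "z": -0.4, "spin": 0, "fingers": 0.5}, {"x": -0.45, "y": 0.1, "z": -0.4, "spin": 0, "fingers": 0.5}, {"x": -0.45, "y": 0.1, "z": -0.4, "spin": 0, "fingers": 0.5}])

```text
t: 25.8
position: [0.4845, -0.2112, 0.35]
eef_rot: [-3.141, 0.0, 0.05]
wrist_force: [-0.1, -0.6, -0.3]
opening: 0.0427
gripper_force: 0.0
```

```bash
cat >> h.py <<'E'
def stand(n,wells=(0,1,2,3)):
    c=shot(n); P=cloud(c); a=np.radians(2.9); u=np.array([-np.sin(a),np.cos(a)])
    for i in wells:
        w=np.array([.6576,-.0927])+u*(i-1.5)*.046
        d=P[...,:2]-w; m=(abs(d[...,0])<.035)&(abs(d[...,1])<.035)&(P[...,2]>.125)&(P[...,2]<.22)
        q=P[m]
        if len(q)<5: print(n,'well',i,'empty',len(q)); continue
        print(n,'well',i,w.round(4),'zmax',q[:,2].max().round(4),[ (z,np.median(q[abs(q[:,2]-z)<.006][:,:2]-w,axis=0).round(4).tolist()) for z in (.135,.155,.175,.195) if (abs(q[:,2]-z)<.006).any()])
    return c
E
python3 - <<'E'
from h import *
c=stand('wrist',(0,)); axles(c); save(c,'w7.png'); stand('scene',(0,)); c=stand('top',(0,)); axles(c)
E
```

```text
wrist well 0 empty 0
axle px [183.  99.] mid [ 0.5494 -0.0133] len 0.1199 ang -95.6 ends [ 0.5436 -0.073 ] [0.5552 0.0463] zmax 0.0061
axle px [388. 172.] mid [ 0.4593 -0.3149] len 0.1753 ang -105.2 ends [ 0.4363 -0.3995] [ 0.4823 -0.2303] zmax 0.0159
scene well 0 [ 0.6611 -0.1616] zmax 0.1822 [(0.135, [0.022, -0.0023]), (0.155, [0.028, -0.0039]), (0.175, [0.0309, -0.0034])]
top well 0 [ 0.6611 -0.1616] zmax 0.1965 [(0.135, [0.033, 0.0038]), (0.155, [0.0239, -0.0032]), (0.175, [0.0272, -0.0034]), (0.195, [0.0342, -0.0071])]
axle px [407. 104.] mid [ 0.799  -0.1576] len 0.1764 ang -101.7 ends [ 0.7811 -0.2439] [ 0.8168 -0.0712] zmax 0.0265
axle px [ 87. 158.] mid [0.6534 0.7771] len 0.1167 ang -114.4 ends [0.6293 0.724 ] [0.6774 0.8303] zmax 0.0332
axle px [357. 187.] mid [ 0.5471 -0.0092] len 0.1167 ang -95.8 ends [ 0.5412 -0.0673] [0.553  0.0489] zmax 0.0089
axle px [237. 217.] mid [0.4669 0.3319] len 0.1727 ang 138.6 ends [0.402 0.389] [0.5317 0.2748] zmax 0.0181
```

View pics/w7.png

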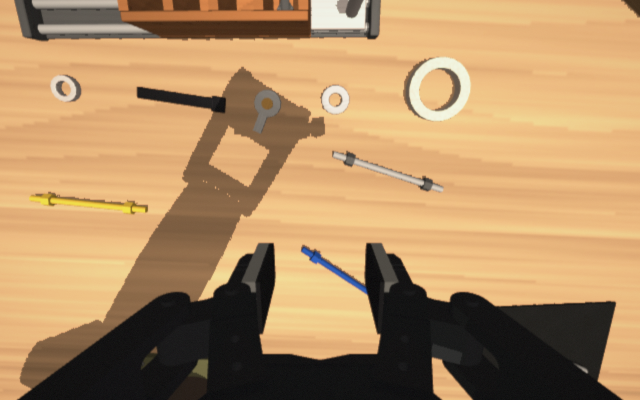

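The axle stands in well 0, leaning toward the lid side, as a loose rod in a wide well would, with its foot on the floor. Next is the axle on the right, whose near end is at (0.4822, -0.2305).

```bash
python3 - <<'E'
from h import *
plan([.4822,-.2305,.06],74.8); plan([.4822,-.2305,.003],74.8)
E
```

```text
xyz [-0.0081  0.0489  0.7243] spin -0.3995 rows>= 6.7 yaw 2.9 q6 1.01 t 25.95
xyz [-0.008   0.049   0.8668] spin -0.3995 rows>= 6.7 yaw 2.9 q6 1.01 t 25.95
```

Request:
apply_moves(moves=[{"x": -0.008, "y": 0.049, "z": 0.15, "spin": -0.4, "fingers": 0.5}, {"x": -0.008, "y": 0.049, "z": 0.3, "spin": -0.4, "fingers": 0.5}, {"x": -0.008, "y": 0.049, "z": 0.45, "spin": -0.4, "fingers": 0.5}, {"x": -0.008, "y": 0.049, "z": 0.6, "spin": -0.4, "fingers": 0.5}, {"x": -0.008, "y": 0.049, "z": 0.72, "spin": -0.4, "fingers": 0.5}, {"x": -0.008, "y": 0.049, "z": 0.72, "spin": -0.4, "fingers": 0.5}, {"x": -0.008, "y": 0.049, "z": 0.72, "spin": -0.4, "fingers": 0.5}, {"x": -0.008, "y": 0.049, "z": 0.72, "spin": -0.4, "fingers": 0.5}, {"x": -0.008, "y": 0.049, "z": 0.8, "spin": -0.4, "fingers": 0.5}, {"x": -0.008, "y": 0.049, "z": 0.866, "spin": -0.4, "fingers": 0.5}, {"x": -0.008, "y": 0.049, "z": 0.866, "spin": -0.4, "fingers": 0.5}, {"x": -0.008, "y": 0.049, "z": 0.866, "spin": -0.4, "fingers": 1}, {"x": -0.008, "y": 0.049, "z": 0.866, "spin": -0.4, "fingers": 1}, {"x": -0.008, "y": 0.049, "z": 0.866, "spin": -0.4, "fingers": 1}, {"x": -0.008, "y": 0.049, "z": 0.866, "spin": -0.4, "fingers": 1}], newtons=20)

```text
t: 27.82
position: [0.4828, -0.2318, 0.0054]
eef_rot: [3.139, 0.001, 1.306]
wrist_force: [0.9, 1.7, 4.2]
opening: 0.0086
gripper_force: 19.8
```

Request:
apply_moves(moves=[{"x": 0, "y": 0, "z": -0.1, "spin": 0, "fingers": 1}, {"x": 0, "y": 0, "z": -0.25, "spin": 0, "fingers": 1}, {"x": 0, "y": 0, "z": -0.4, "spin": 0, "fingers": 1}, {"x": 0, "y": 0, "z": -0.55, "spin": 0, "fingers": 1}, {"x": 0, "y": 0, "z": -0.62, "spin": 0, "fingers": 1}, {"x": 0, "y": 0, "z": -0.62, "spin": 0, "fingers": 1}, {"x": 0, "y": 0, "z": -0.62, "spin": 0, "fingers": 1}])

```text
t: 28.7
position: [0.4807, -0.2306, 0.2493]
eef_rot: [-3.138, -0.001, 1.306]
wrist_force: [0.4, 0.0, -1.8]
opening: 0.008
gripper_force: 19.5
```

```bash
python3 - <<'E'
from h import *
held('scene');held('top');held('wrist')
E
```

```text
scene held pts 82 p [ 0.4805 -0.2305  0.2488]
 dz 0.0 2 [0.0091 0.0036]
 dz -0.02 10 [ 0.0059 -0.0053]
 dz -0.04 3 [-0.0008 -0.019 ]
 dz -0.06 7 [-0.0037 -0.0273]
 dz -0.08 4 [-0.0053 -0.0388]
 dz -0.1 5 [-0.008  -0.0457]
 dz -0.12 15 [-0.0106 -0.0567]
 dz -0.14 3 [-0.0102 -0.0599]
top held pts 0 p [ 0.4805 -0.2305  0.2487]
wrist held pts 279 p [ 0.4806 -0.2307  0.249 ]
 dz 0.0 40 [ 0.0009 -0.0049]
 dz -0.02 98 [-0.0007 -0.0012]
```

Request:
apply_moves(moves=[{"x": 0, "y": 0, "z": 0.12, "spin": 0, "fingers": 1}, {"x": 0, "y": 0, "z": 0.22, "spin": 0, "fingers": 1}, {"x": 0, "y": 0, "z": 0.2625, "spin": 0, "fingers": 1}, {"x": -0.02, "y": 0, "z": 0.255, "spin": 0, "fingers": 1}, {"x": -0.041, "y": 0, "z": 0.2475, "spin": 0, "fingers": 1}, {"x": -0.066, "y": 0, "z": 0.238, "spin": 0, "fingers": 1}, {"x": -0.091, "y": 0, "z": 0.231, "spin": 0, "fingers": 1}, {"x": -0.116, "y": 0, "z": 0.2265, "spin": 0, "fingers": 1}, {"x": -0.142, "y": 0, "z": 0.2225, "spin": 0, "fingers": 1}, {"x": -0.165, "y": 0, "z": 0.221, "spin": 0, "fingers": 1}, {"x": -0.186, "y": 0, "z": 0.22, "spin": 0, "fingers": 1}, {"x": -0.215, "y": 0, "z": 0.22, "spin": 0, "fingers": 1}, {"x": -0.215, "y": 0, "z": 0.22, "spin": 0, "fingers": 1}, {"x": -0.215, "y": 0, "z": -0.1, "spin": 0, "fingers": 1}, {"x": -0.215, "y": 0, "z": -0.2, "spin": 0, "fingers": 1}, {"x": -0.215, "y": 0, "z": -0.2, "spin": 0, "fingers": 1}])

```text
t: 30.85
position: [0.4591, -0.3144, 0.334]
eef_rot: [3.141, 0.001, 1.306]
wrist_force: [0.2, -0.3, -1.6]
opening: 0.0082
gripper_force: 26.5
```

```bash
python3 - <<'E'
from h import *
held('scene');held('wrist'); plan([.56,-.10,.33],2.8); plan([.654,-.024,.33],2.8)
E
```

```text
scene held pts 187 p [ 0.4606 -0.3156  0.3407]
 dz 0.0 18 [0.0036 0.0093]
 dz -0.02 27 [0.0051 0.0119]
 dz -0.04 8 [0.0037 0.0083]
 dz -0.06 9 [0.0039 0.0071]
 dz -0.08 7 [0.0037 0.006 ]
 dz -0.1 9 [0.0035 0.0058]
 dz -0.12 8 [0.0005 0.0042]
 dz -0.14 22 [0.0024 0.0054]
 dz -0.16 7 [-0.0002  0.0051]
wrist held pts 1412 p [ 0.4606 -0.3155  0.3379]
 dz 0.0 97 [0.0026 0.0108]
 dz -0.02 83 [0.003  0.0136]
 dz -0.04 65 [0.0023 0.0094]
 dz -0.06 58 [0.002  0.0083]
 dz -0.08 42 [0.0015 0.0076]
 dz -0.1 36 [0.0013 0.0065]
 dz -0.12 28 [0.0008 0.0057]
 dz -0.14 24 [0.0007 0.0083]
xyz [0.5852 0.0987 0.0179] spin 0.4002 rows>= 6.7 yaw 74.8 q6 -0.43 t 30.95
xyz [0.83   0.2758 0.0184] spin 0.4002 rows>= 6.7 yaw 74.8 q6 -0.43 t 30.95
```

Nearly vertical now, about 3°. On to well 3.

Request:
apply_moves(moves=[{"x": 0.1, "y": 0.03, "z": 0, "spin": 0.055, "fingers": 1}, {"x": 0.2, "y": 0.06, "z": 0, "spin": 0.11, "fingers": 1}, {"x": 0.3, "y": 0.09, "z": 0, "spin": 0.165, "fingers": 1}, {"x": 0.4, "y": 0.12, "z": 0, "spin": 0.22, "fingers": 1}, {"x": 0.5, "y": 0.15, "z": 0, "spin": 0.275, "fingers": 1}, {"x": 0.6, "y": 0.19, "z": 0, "spin": 0.33, "fingers": 1}, {"x": 0.7, "y": 0.23, "z": 0, "spin": 0.37, "fingers": 1}, {"x": 0.78, "y": 0.27, "z": 0.01, "spin": 0.4, "fingers": 1}, {"x": 0.834, "y": 0.29, "z": 0.018, "spin": 0.4, "fingers": 1}, {"x": 0.834, "y": 0.29, "z": 0.018, "spin": 0.4, "fingers": 1}, {"x": 0.834, "y": 0.29, "z": 0.018, "spin": 0.4, "fingers": 1}])

```text
t: 32.33
position: [0.6579, -0.0233, 0.324]
eef_rot: [3.141, 0.001, 0.05]
wrist_force: [-0.3, -0.2, -0.4]
opening: 0.0082
gripper_force: 26.5
```

```bash
python3 - <<'E'
from h import *
held('scene');held('top');held('wrist'); plan([.66,-.024,.26],2.8)
E
```

```text
scene held pts 290 p [ 0.658  -0.0236  0.3246]
 dz 0.0 9 [0.011  0.0027]
 dz -0.02 10 [0.0136 0.0058]
 dz -0.04 8 [0.0106 0.0031]
 dz -0.06 7 [0.008  0.0036]
 dz -0.08 9 [0.0087 0.0034]
 dz -0.1 8 [0.0075 0.004 ]
 dz -0.12 9 [0.0069 0.0046]
 dz -0.14 12 [0.008  0.0063]
 dz -0.16 85 [ 0.0477 -0.007 ]
top held pts 0 p [ 0.658  -0.0236  0.3249]
wrist held pts 2821 p [ 0.6581 -0.0236  0.3251]
 dz 0.0 146 [0.0102 0.0012]
 dz -0.02 145 [0.0137 0.0014]
 dz -0.04 57 [0.009  0.0017]
 dz -0.06 60 [0.0077 0.0011]
 dz -0.08 46 [0.0069 0.0018]
 dz -0.1 36 [0.0058 0.0022]
 dz -0.12 28 [0.0048 0.0019]
 dz -0.14 43 [0.0077 0.0029]
 dz -0.16 917 [ 0.0441 -0.0114]
xyz [0.0047 0.0011 0.1628] spin -0.0002 rows>= 1.0 yaw 2.8 q6 1.41 t 32.475
```

Request:
apply_moves(moves=[{"x": -0.008, "y": 0.006, "z": 0.08, "spin": 0, "fingers": 1}, {"x": -0.008, "y": 0.006, "z": 0.16, "spin": 0, "fingers": 1}, {"x": -0.008, "y": 0.006, "z": 0.22, "spin": 0, "fingers": 1}, {"x": -0.008, "y": 0.006, "z": 0.27, "spin": 0, "fingers": 1}, {"x": -0.008, "y": 0.006, "z": 0.31, "spin": 0, "fingers": 1}, {"x": -0.008, "y": 0.006, "z": 0.325, "spin": 0, "fingers": 1}, {"x": -0.008, "y": 0.006, "z": 0.335, "spin": 0, "fingers": 1}, {"x": -0.008, "y": 0.006, "z": 0.335, "spin": 0, "fingers": 1}])

```text
t: 33.48
position: [0.6568, -0.0254, 0.1933]
eef_rot: [3.141, -0.004, 0.049]
wrist_force: [0.2, -0.0, 3.6]
opening: 0.008
gripper_force: 26.9
```

Request:
apply_moves(moves=[{"x": 0, "y": 0, "z": -0.005, "spin": 0, "fingers": 0.72}, {"x": 0, "y": 0, "z": -0.005, "spin": 0, "fingers": 0.72}, {"x": 0, "y": 0, "z": -0.03, "spin": 0, "fingers": 0.72}, {"x": 0, "y": 0, "z": -0.1, "spin": 0, "fingers": 0.72}, {"x": 0, "y": 0, "z": -0.25, "spin": 0, "fingers": 0.5}, {"x": -0.1, "y": -0.1, "z": -0.35, "spin": 0, "fingers": 0.5}, {"x": -0.25, "y": -0.25, "z": -0.35, "spin": 0, "fingers": 0.5}, {"x": -0.4, "y": -0.4, "z": -0.35, "spin": 0, "fingers": 0.5}, {"x": -0.5, "y": -0.5, "z": -0.35, "spin": 0, "fingers": 0.5}, {"x": -0.5, "y": -0.55, "z": -0.35, "spin": 0, "fingers": 0.5}, {"x": -0.5, "y": -0.55, "z": -0.35, "spin": 0, "fingers": 0.5}, {"x": -0.5, "y": -0.55, "z": -0.35, "spin": 0, "fingers": 0.5}])

```text
t: 34.98
position: [0.4448, 0.1847, 0.3313]
eef_rot: [3.141, -0.001, 0.05]
wrist_force: [0.5, 0.3, -0.2]
opening: 0.0427
gripper_force: 0.0
```

```bash
python3 - <<'E'
from h import *
c=stand('scene',(0,3)); axles(c);c=stand('top',(0,3)); axles(c); save(c,'t8.png',(200,90,500,260),2.6)
c=shot('wrist'); axles(c)
E
```

```text
scene well 0 [ 0.6611 -0.1616] zmax 0.1845 [(0.135, [0.0226, -0.0027]), (0.155, [0.0292, -0.0044]), (0.175, [0.0303, -0.0036])]
scene well 3 [ 0.6541 -0.0238] zmax 0.2044 [(0.135, [0.0211, 0.0001]), (0.155, [0.0246, -0.0007]), (0.175, [0.0288, 0.0018]), (0.195, [0.0313, -0.0022])]
axle px [215.  84.] mid [ 0.1395 -0.6447] len 0.1578 ang 64.1 ends [ 0.174  -0.5738] [ 0.105  -0.7157] zmax 0.0191
axle px [283. 222.] mid [ 0.5536 -0.0088] len 0.1175 ang 84.4 ends [0.5593 0.0497] [ 0.5479 -0.0673] zmax 0.0085
axle px [390. 252.] mid [0.4698 0.3301] len 0.1745 ang -41.4 ends [0.5352 0.2724] [0.4043 0.3878] zmax 0.016
top well 0 [ 0.6611 -0.1616] zmax 0.1963 [(0.135, [0.0331, 0.0071]), (0.155, [0.0224, -0.0034]), (0.175, [0.0279, -0.0057]), (0.195, [0.0343, -0.0069])]
top well 3 [ 0.6541 -0.0238] zmax 0.206 [(0.135, [0.0335, 0.0077]), (0.155, [0.0174, -0.0013]), (0.175, [0.0178, -0.0003]), (0.195, [0.0242, -0.0016])]
axle px [407. 104.] mid [ 0.799  -0.1576] len 0.1764 ang 78.3 ends [ 0.8168 -0.0712] [ 0.7811 -0.244 ] zmax 0.0265
axle px [356. 186.] mid [ 0.5472 -0.009 ] len 0.1164 ang -95.7 ends [ 0.5415 -0.067 ] [0.5529 0.0489] zmax 0.0092
axle px [456. 280.] mid [ 0.2752 -0.275 ] len 0.1526 ang -123.8 ends [ 0.2327 -0.3384] [ 0.3177 -0.2117] zmax 0.0161
axle px [401.   9.] mid [0.6319 0.0887] len 0.1774 ang -86.9 ends [6.366e-01 2.000e-04] [0.6272 0.1773] zmax 0.0159
axle px [469.  83.] mid [ 0.5486 -0.0065] len 0.1207 ang -95.5 ends [ 0.5429 -0.0665] [0.5544 0.0536] zmax 0.0062
axle px [217. 131.] mid [0.4668 0.3306] len 0.1753 ang 138.9 ends [0.4007 0.3883] [0.5328 0.273 ] zmax 0.0158
```

View pics/t8.png

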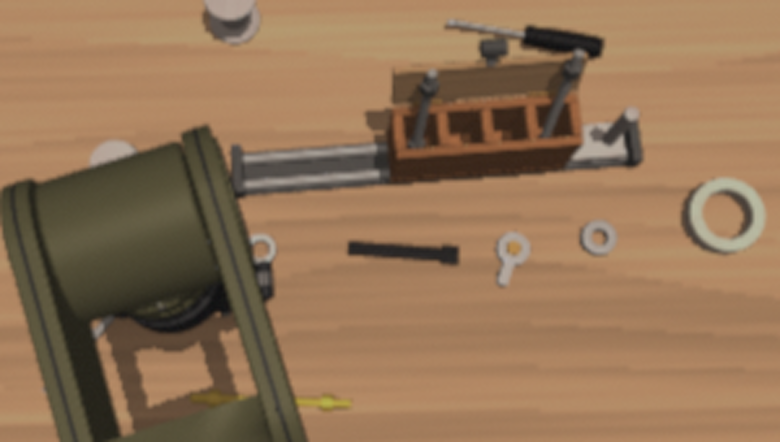

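The top crop shows two axles standing in wells 0 and 3 (crop px (560,90) and (425,105)), with the lid open. Now the third axle, end at (0.5334, 0.2733).

```bash
python3 - <<'E'
from h import *
plan([.5334,.2733,.06],-41.1); plan([.5334,.2733,.003],-41.1)
E
```

```text
xyz [ 0.2304 -0.2132  0.6767] spin 0.2434 rows>= 4.8 yaw 2.7 q6 1.8 t 35.125
xyz [ 0.2304 -0.2133  0.8192] spin 0.2434 rows>= 5.6 yaw 2.7 q6 1.8 t 35.125
```

Request:
apply_moves(moves=[{"x": 0.23, "y": -0.213, "z": 0.15, "spin": 0.2434, "fingers": 0.5}, {"x": 0.23, "y": -0.213, "z": 0.3, "spin": 0.2434, "fingers": 0.5}, {"x": 0.23, "y": -0.213, "z": 0.45, "spin": 0.2434, "fingers": 0.5}, {"x": 0.23, "y": -0.213, "z": 0.6, "spin": 0.2434, "fingers": 0.5}, {"x": 0.23, "y": -0.213, "z": 0.67, "spin": 0.2434, "fingers": 0.5}, {"x": 0.23, "y": -0.213, "z": 0.67, "spin": 0.2434, "fingers": 0.5}, {"x": 0.23, "y": -0.213, "z": 0.67, "spin": 0.2434, "fingers": 0.5}, {"x": 0.23, "y": -0.213, "z": 0.75, "spin": 0.2434, "fingers": 0.5}, {"x": 0.23, "y": -0.213, "z": 0.819, "spin": 0.2434, "fingers": 0.5}, {"x": 0.23, "y": -0.213, "z": 0.819, "spin": 0.2434, "fingers": 0.5}, {"x": 0.23, "y": -0.213, "z": 0.819, "spin": 0.2434, "fingers": 1}, {"x": 0.23, "y": -0.213, "z": 0.819, "spin": 0.2434, "fingers": 1}, {"x": 0.23, "y": -0.213, "z": 0.819, "spin": 0.2434, "fingers": 1}, {"x": 0.23, "y": -0.213, "z": 0.819, "spin": 0.2434, "fingers": 1}], newtons=20)

```text
t: 36.88
position: [0.5346, 0.2748, 0.0056]
eef_rot: [-3.138, -0.003, -0.715]
wrist_force: [0.5, -1.1, 5.5]
opening: 0.0084
gripper_force: 19.8
```

Request:
apply_moves(moves=[{"x": 0, "y": 0, "z": -0.1, "spin": 0, "fingers": 1}, {"x": 0, "y": 0, "z": -0.25, "spin": 0, "fingers": 1}, {"x": 0, "y": 0, "z": -0.4, "spin": 0, "fingers": 1}, {"x": 0, "y": 0, "z": -0.55, "spin": 0, "fingers": 1}, {"x": 0, "y": 0, "z": -0.62, "spin": 0, "fingers": 1}, {"x": 0, "y": 0, "z": -0.62, "spin": 0, "fingers": 1}, {"x": 0, "y": 0, "z": -0.62, "spin": 0, "fingers": 1}])

```text
t: 37.75
position: [0.5315, 0.2739, 0.2488]
eef_rot: [3.139, 0.001, -0.715]
wrist_force: [-0.0, -0.4, -0.9]
opening: 0.0082
gripper_force: 19.5
```

```bash
python3 - <<'E'
from h import *
held('scene');held('top');held('wrist')
E
```

```text
scene held pts 58 p [0.5312 0.2738 0.2481]
 dz 0.0 1 [ 0.0032 -0.0083]
 dz -0.02 6 [-0.0034  0.0147]
 dz -0.04 8 [-0.0257  0.0279]
 dz -0.06 10 [-0.0395  0.04  ]
 dz -0.08 2 [-0.0483  0.047 ]
top held pts 0 p [0.5312 0.2738 0.2479]
wrist held pts 593 p [0.5314 0.2739 0.2482]
 dz 0.0 183 [-0.0033  0.0031]
 dz -0.04 52 [-0.0351  0.03  ]
 dz -0.06 43 [-0.0483  0.0418]
```

This one stopped at about 42°. A few quick vertical shakes should let it swing further down.

Request:
apply_moves(moves=[{"x": 0, "y": 0, "z": -0.14, "spin": 0, "fingers": 1}, {"x": 0, "y": 0, "z": 0, "spin": 0, "fingers": 1}, {"x": 0, "y": 0, "z": -0.14, "spin": 0, "fingers": 1}, {"x": 0, "y": 0, "z": 0, "spin": 0, "fingers": 1}, {"x": 0, "y": 0, "z": -0.14, "spin": 0, "fingers": 1}, {"x": 0, "y": 0, "z": 0, "spin": 0, "fingers": 1}, {"x": 0, "y": 0, "z": -0.14, "spin": 0, "fingers": 1}, {"x": 0, "y": 0, "z": 0, "spin": 0, "fingers": 1}, {"x": 0, "y": 0, "z": 0, "spin": 0, "fingers": 1}])

```text
t: 39.02
position: [0.5291, 0.2729, 0.2443]
eef_rot: [3.13, 0.006, -0.715]
wrist_force: [0.8, -0.8, -1.9]
opening: 0.0075
gripper_force: 19.8
```

```bash
python3 - <<'E'
from h import *
held('scene');held('wrist')
E
```

```text
scene held pts 99 p [0.5308 0.2735 0.2476]
 dz 0.0 5 [ 0.0111 -0.0027]
 dz -0.02 15 [0.0036 0.0012]
 dz -0.04 1 [-0.0024  0.0008]
 dz -0.06 3 [-0.0063  0.001 ]
 dz -0.08 3 [-0.0099  0.0021]
 dz -0.1 5 [-0.0144  0.0029]
 dz -0.12 3 [-0.0192  0.0031]
 dz -0.14 21 [-0.0221  0.0049]
 dz -0.16 1 [-0.0257  0.0059]
wrist held pts 1283 p [0.5321 0.2741 0.2502]
 dz 0.0 382 [ 0.0007 -0.0019]
 dz -0.02 279 [ 0.0008 -0.0039]
 dz -0.06 44 [-0.0083 -0.0014]
 dz -0.08 29 [-0.0125 -0.0007]
 dz -0.1 28 [-0.0162  0.0004]
 dz -0.12 23 [-0.0202  0.0014]
 dz -0.14 176 [-0.0231  0.0031]
```

Big improvement, about 11°. One more shake.

Request:
apply_moves(moves=[{"x": 0, "y": 0, "z": -0.14, "spin": 0, "fingers": 1}, {"x": 0, "y": 0, "z": 0, "spin": 0, "fingers": 1}, {"x": 0, "y": 0, "z": -0.14, "spin": 0, "fingers": 1}, {"x": 0, "y": 0, "z": 0, "spin": 0, "fingers": 1}, {"x": 0, "y": 0, "z": -0.14, "spin": 0, "fingers": 1}, {"x": 0, "y": 0, "z": -0.2, "spin": 0, "fingers": 1}, {"x": 0, "y": 0, "z": -0.2, "spin": 0, "fingers": 1}, {"x": 0, "y": 0, "z": -0.2, "spin": 0, "fingers": 1}])

```text
t: 40.12
position: [0.5329, 0.2744, 0.3319]
eef_rot: [-3.141, -0.001, -0.715]
wrist_force: [0.1, -0.7, -1.1]
opening: 0.0077
gripper_force: 19.9
```

```bash
python3 - <<'E'
from h import *
held('scene');held('wrist'); plan([.6588,-.1158,.33],2.8); plan([.6564,-.0698,.33],2.8)
E
```

```text
scene held pts 158 p [0.5326 0.2743 0.3309]
 dz 0.0 2 [ 0.0055 -0.0091]
 dz -0.02 24 [0.0053 0.0034]
 dz -0.04 10 [0.0011 0.0039]
 dz -0.06 10 [-0.003   0.0052]
 dz -0.08 8 [-0.0054  0.0057]
 dz -0.1 7 [-0.0071  0.0087]
 dz -0.12 8 [-0.0103  0.0091]
 dz -0.14 24 [-0.011   0.0108]
 dz -0.16 3 [-0.0145  0.0118]
wrist held pts 893 p [0.5324 0.2743 0.3303]
 dz 0.0 64 [ 0.004  -0.0032]
 dz -0.02 274 [ 0.0029 -0.0028]
 dz -0.06 38 [-0.0052  0.0028]
 dz -0.08 33 [-0.0086  0.0045]
 dz -0.1 26 [-0.0115  0.0061]
 dz -0.12 20 [-0.0149  0.0083]
 dz -0.14 169 [-0.0171  0.0099]
xyz [8.782e-01 5.287e-01 8.000e-04] spin -0.2433 rows>= 6.6 yaw -41.0 q6 2.67 t 40.225
xyz [7.983e-01 4.459e-01 7.000e-04] spin -0.2433 rows>= 5.9 yaw -41.0 q6 2.67 t 40.225
```

```bash
python3 - <<'E'
from h import *
plan([.55,.08,.34],2.8);plan([.58,-.117,.34],2.8); plan([.68,-.117,.34],2.8)
E
```

```text
xyz [ 0.3518  0.3377 -0.0241] spin -0.2433 rows>= 4.1 yaw -41.0 q6 2.67 t 40.225
xyz [ 0.7315  0.6602 -0.0239] spin -0.2433 rows>= 6.3 yaw -41.0 q6 2.67 t 40.225
xyz [ 0.9202  0.4963 -0.0243] spin -0.2433 rows>= 6.7 yaw -41.0 q6 2.67 t 40.225
```

Request:
apply_moves(moves=[{"x": 0.1, "y": 0.1, "z": -0.02, "spin": -0.06, "fingers": 1}, {"x": 0.22, "y": 0.22, "z": -0.024, "spin": -0.12, "fingers": 1}, {"x": 0.35, "y": 0.335, "z": -0.024, "spin": -0.18, "fingers": 1}, {"x": 0.47, "y": 0.44, "z": -0.024, "spin": -0.243, "fingers": 1}, {"x": 0.6, "y": 0.55, "z": -0.024, "spin": -0.243, "fingers": 1}, {"x": 0.73, "y": 0.66, "z": -0.024, "spin": -0.243, "fingers": 1}, {"x": 0.73, "y": 0.66, "z": -0.024, "spin": -0.243, "fingers": 1}, {"x": 0.8, "y": 0.6, "z": -0.024, "spin": -0.243, "fingers": 1}, {"x": 0.87, "y": 0.54, "z": -0.024, "spin": -0.243, "fingers": 1}, {"x": 0.92, "y": 0.496, "z": -0.024, "spin": -0.243, "fingers": 1}, {"x": 0.92, "y": 0.496, "z": -0.024, "spin": -0.243, "fingers": 1}, {"x": 0.92, "y": 0.496, "z": -0.024, "spin": -0.243, "fingers": 1}, {"x": 0.92, "y": 0.496, "z": -0.024, "spin": -0.243, "fingers": 1}])

```text
t: 41.85
position: [0.6794, -0.1168, 0.3409]
eef_rot: [3.142, 0.0, 0.048]
wrist_force: [0.0, -0.1, -0.8]
opening: 0.0076
gripper_force: 20.0
```

```bash
python3 - <<'E'
from h import *
held('scene');held('top');held('wrist'); plan([.68,-.117,.26],2.8)
E
```

```text
scene held pts 396 p [ 0.6795 -0.1168  0.3411]
 dz 0.0 4 [0.0086 0.0011]
 dz -0.02 31 [0.002  0.0031]
 dz -0.04 9 [-0.0046  0.0006]
 dz -0.06 8 [-0.0078 -0.0002]
 dz -0.08 9 [-0.0116 -0.0003]
 dz -0.1 7 [-0.0159 -0.0014]
 dz -0.12 7 [-0.0202 -0.003 ]
 dz -0.14 53 [ 0.0209 -0.0002]
 dz -0.16 35 [ 0.0184 -0.0468]
top held pts 272 p [ 0.6795 -0.1168  0.3412]
 dz -0.14 36 [0.0322 0.0276]
 dz -0.16 7 [0.0252 0.0274]
wrist held pts 2862 p [ 0.6796 -0.1168  0.3412]
 dz 0.0 77 [0.0046 0.0005]
 dz -0.02 261 [ 0.0036 -0.0001]
 dz -0.06 33 [-0.0073 -0.0021]
 dz -0.08 28 [-0.0112 -0.0036]
 dz -0.1 24 [-0.0151 -0.0042]
 dz -0.12 19 [-0.0191 -0.0058]
 dz -0.14 341 [ 0.0178 -0.0011]
 dz -0.16 151 [ 0.0121 -0.0482]
xyz [0.0008 0.0004 0.203 ] spin -0.0003 rows>= 1.3 yaw 2.7 q6 1.27 t 42.0
```

Request:
apply_moves(moves=[{"x": 0.027, "y": -0.016, "z": 0, "spin": 0, "fingers": 1}, {"x": 0.027, "y": -0.016, "z": 0.08, "spin": 0, "fingers": 1}, {"x": 0.027, "y": -0.016, "z": 0.14, "spin": 0, "fingers": 1}, {"x": 0.027, "y": -0.016, "z": 0.19, "spin": 0, "fingers": 1}, {"x": 0.027, "y": -0.016, "z": 0.22, "spin": 0, "fingers": 1}, {"x": 0.027, "y": -0.016, "z": 0.22, "spin": 0, "fingers": 1}])

```text
t: 42.75
position: [0.6903, -0.1098, 0.2516]
eef_rot: [-3.141, 0.002, 0.048]
wrist_force: [0.6, 0.5, -1.6]
opening: 0.0075
gripper_force: 20.0
```

```bash
python3 - <<'E'
from h import *
c=shot('wrist'); save(c,'w9.png',(200,0,520,240),2.4); print(bot.observe()['position'],bot.observe()['wrist_force']); plan([.664,-.113,.196],2.8)
E
```

```text
[ 0.69079466 -0.10989961  0.25290876] [-0.39889953 -0.33346826 -0.54962168]
xyz [-0.0673  0.0045  0.1423] spin -0.0003 rows>= 1.0 yaw 2.8 q6 1.29 t 42.8
```

View pics/w9.png

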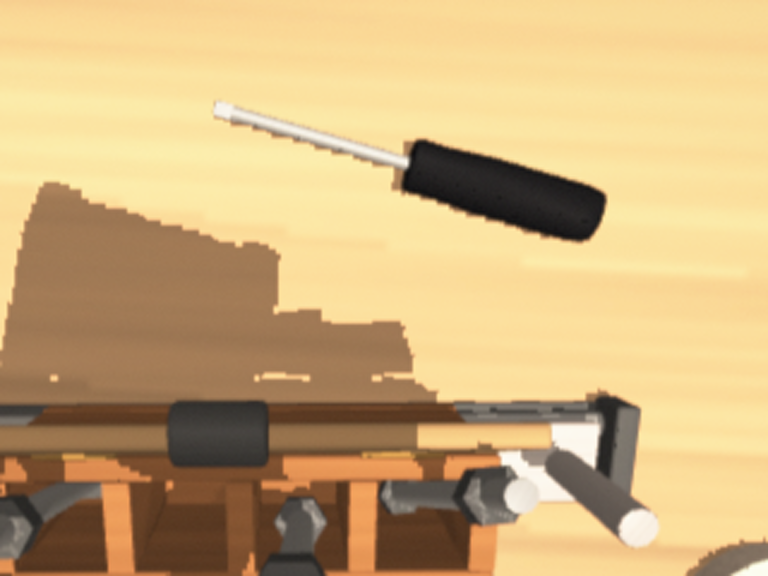

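The crop shows the held axle dropping into well 1, between the walls at x=240 and x=365. The pull and the neighbouring axles are clear. Continuing down.

Request:
apply_moves(moves=[{"x": -0.015, "y": 0, "z": 0.03, "spin": 0, "fingers": 1}, {"x": -0.03, "y": 0.001, "z": 0.065, "spin": 0, "fingers": 1}, {"x": -0.045, "y": 0.003, "z": 0.095, "spin": 0, "fingers": 1}, {"x": -0.06, "y": 0.004, "z": 0.12, "spin": 0, "fingers": 1}, {"x": -0.067, "y": 0.004, "z": 0.14, "spin": 0, "fingers": 1}, {"x": -0.067, "y": 0.004, "z": 0.15, "spin": 0, "fingers": 1}, {"x": -0.067, "y": 0.004, "z": 0.15, "spin": 0, "fingers": 1}])

```text
t: 43.68
position: [0.6674, -0.1135, 0.199]
eef_rot: [3.139, -0.011, 0.048]
wrist_force: [1.3, 0.4, 11.8]
opening: 0.0077
gripper_force: 21.2
```

Request:
apply_moves(moves=[{"x": 0, "y": 0, "z": -0.015, "spin": 0, "fingers": 0.72}, {"x": 0, "y": 0, "z": -0.015, "spin": 0, "fingers": 0.72}, {"x": 0, "y": 0, "z": -0.04, "spin": 0, "fingers": 0.72}, {"x": 0, "y": 0, "z": -0.1, "spin": 0, "fingers": 0.72}, {"x": 0, "y": 0, "z": -0.25, "spin": 0, "fingers": 0.5}, {"x": -0.1, "y": 0, "z": -0.35, "spin": 0, "fingers": 0.5}, {"x": -0.25, "y": 0.1, "z": -0.4, "spin": 0, "fingers": 0.5}, {"x": -0.3, "y": 0.2, "z": -0.4, "spin": 0, "fingers": 0.5}, {"x": -0.3, "y": 0.2, "z": -0.4, "spin": 0, "fingers": 0.5}, {"x": -0.3, "y": 0.2, "z": -0.4, "spin": 0, "fingers": 0.5}])

```text
t: 44.92
position: [0.5478, -0.1984, 0.3525]
eef_rot: [-3.141, 0.0, 0.047]
wrist_force: [-0.2, -0.0, -0.2]
opening: 0.043
gripper_force: 0.0
```

```bash
python3 - <<'E'
from h import *
stand('scene');stand('wrist');c=stand('top'); axles(c)
P=cloud(c); m=(P[...,2]>.10)&(P[...,2]<.125)&(abs(P[...,1]+.242)<.03)&(abs(P[...,0]-.666)<.03);r=P[m]; print('post',len(r),r.mean(0) if len(r) else 0)
c=shot('scene'); save(c,'s10.png',(150,120,350,270),4)
E
```

```text
scene well 0 [ 0.6611 -0.1616] zmax 0.1833 [(0.135, [0.0222, -0.0028]), (0.155, [0.0291, -0.0034]), (0.175, [0.0307, -0.0035])]
scene well 1 [ 0.6588 -0.1157] zmax 0.1823 [(0.135, [0.0224, 0.0115]), (0.155, [0.026, 0.0133]), (0.175, [0.0308, 0.0183])]
scene well 2 [ 0.6564 -0.0697] zmax 0.1803 [(0.135, [0.0237, -0.0343]), (0.155, [0.0284, -0.0327]), (0.175, [0.0317, -0.0278])]
scene well 3 [ 0.6541 -0.0238] zmax 0.2051 [(0.135, [0.0205, -0.0003]), (0.155, [0.026, -0.0004]), (0.175, [0.0313, 0.002]), (0.195, [0.0311, -0.0018])]
wrist well 0 [ 0.6611 -0.1616] zmax 0.1962 [(0.135, [0.0333, 0.0146]), (0.155, [0.0223, -0.0063]), (0.175, [0.0282, -0.0072]), (0.195, [0.034, -0.0085])]
wrist well 1 [ 0.6588 -0.1157] zmax 0.1977 [(0.135, [0.0333, 0.0055]), (0.155, [0.022, 0.0088]), (0.175, [0.0271, 0.0113]), (0.195, [0.033, 0.0152])]
wrist well 2 [ 0.6564 -0.0697] zmax 0.1958 [(0.135, [0.0339, 0.0171]), (0.155, [0.0232, -0.0335]), (0.175, [0.0263, -0.0279]), (0.195, [0.0345, -0.0303])]
wrist well 3 [ 0.6541 -0.0238] zmax 0.2035 [(0.135, [0.0335, -0.006]), (0.155, [0.0176, -0.0066]), (0.175, [
[... 447 characters left out ...]
0.175, [0.028, -0.0279]), (0.195, [0.0338, -0.0281])]
top well 3 [ 0.6541 -0.0238] zmax 0.2051 [(0.135, [0.0332, 0.0041]), (0.155, [0.0171, -0.0013]), (0.175, [0.0177, -0.0018]), (0.195, [0.0251, -0.0027])]
axle px [407. 104.] mid [ 0.799  -0.1576] len 0.1764 ang 78.4 ends [ 0.8168 -0.0712] [ 0.7813 -0.244 ] zmax 0.0265
axle px [ 87. 158.] mid [0.6529 0.7772] len 0.1167 ang -113.3 ends [0.6298 0.7236] [0.6759 0.8308] zmax 0.0329
axle px [357. 187.] mid [ 0.5471 -0.0079] len 0.1192 ang -95.7 ends [ 0.5411 -0.0672] [0.5531 0.0514] zmax 0.0093
axle px [ 41. 296.] mid [0.2662 0.8798] len 0.196 ang 178.7 ends [0.1682 0.882 ] [0.3642 0.8777] zmax 0.0114
post 5 [ 0.666088   -0.23447857  0.10949929]
```

View pics/s10.png

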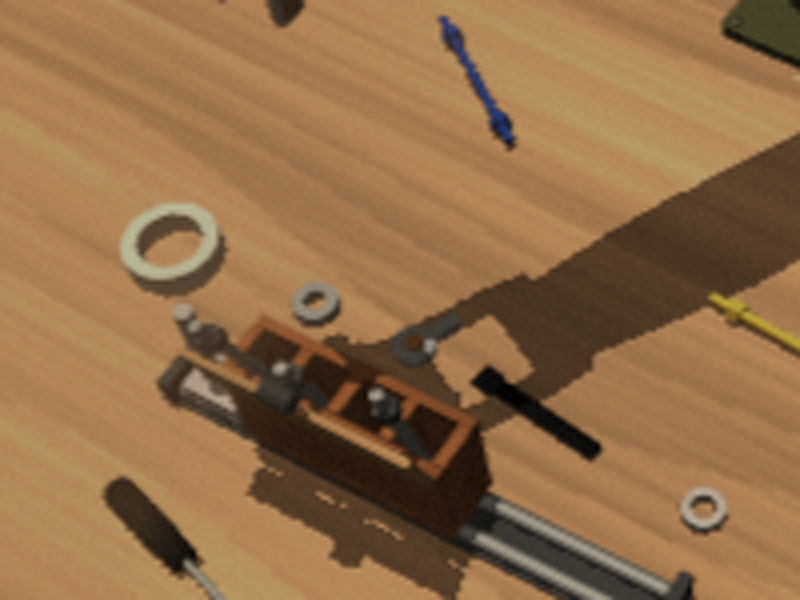

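All three axles are down in wells 0, 1 and 3 (tops at about 0.20 m), and the lid is open. Next I grip the post with the fingers along the rail, keeping the camera clear of the axles.

```bash
python3 - <<'E'
from h import *
c=shot('wrist'); P=cloud(c)
m=(P[...,2]>.112)&(P[...,2]<.122)&(abs(P[...,1]+.242)<.025)&(abs(P[...,0]-.666)<.03);r=P[m]; print('post',len(r),r.mean(0))
plan([.6655,-.2415,.16],2.8); plan([.6655,-.2415,.088],2.8)
E
```

```text
post 190 [ 0.66527237 -0.24127775  0.11662615]
xyz [0.2874 0.1243 0.4803] spin 0.0002 rows>= 3.7 yaw 2.8 q6 1.08 t 45.175
xyz [0.2875 0.1244 0.6603] spin 0.0002 rows>= 4.7 yaw 2.8 q6 1.08 t 45.175
```

Holder is still at the loading stop (post at y=-0.2413, as before).

Request:
apply_moves(moves=[{"x": 0.14, "y": 0.124, "z": 0.1, "spin": 0, "fingers": 0.5}, {"x": 0.2875, "y": 0.124, "z": 0.2, "spin": 0, "fingers": 0.5}, {"x": 0.2875, "y": 0.124, "z": 0.34, "spin": 0, "fingers": 0.5}, {"x": 0.2875, "y": 0.124, "z": 0.46, "spin": 0, "fingers": 0.5}, {"x": 0.2875, "y": 0.124, "z": 0.5, "spin": 0, "fingers": 0.5}, {"x": 0.2875, "y": 0.124, "z": 0.58, "spin": 0, "fingers": 0.5}, {"x": 0.2875, "y": 0.124, "z": 0.66, "spin": 0, "fingers": 0.5}, {"x": 0.2875, "y": 0.124, "z": 0.66, "spin": 0, "fingers": 0.5}, {"x": 0.2875, "y": 0.124, "z": 0.66, "spin": 0, "fingers": 1}, {"x": 0.2875, "y": 0.124, "z": 0.66, "spin": 0, "fingers": 1}, {"x": 0.2875, "y": 0.124, "z": 0.66, "spin": 0, "fingers": 1}, {"x": 0.2875, "y": 0.124, "z": 0.66, "spin": 0, "fingers": 1}], newtons=40)

```text
t: 46.68
position: [0.6668, -0.2425, 0.0922]
eef_rot: [3.141, -0.004, 0.048]
wrist_force: [-0.6, 2.4, 6.2]
opening: 0.0147
gripper_force: 39.5
```

Request:
apply_moves(moves=[{"x": 0, "y": -0.01, "z": 0, "spin": 0, "fingers": 1}, {"x": 0, "y": -0.03, "z": 0, "spin": 0, "fingers": 1}, {"x": 0, "y": -0.055, "z": 0, "spin": 0, "fingers": 1}, {"x": 0, "y": -0.08, "z": 0, "spin": 0, "fingers": 1}, {"x": 0, "y": -0.105, "z": 0, "spin": 0, "fingers": 1}, {"x": 0, "y": -0.13, "z": 0, "spin": 0, "fingers": 1}, {"x": 0, "y": -0.155, "z": 0, "spin": 0, "fingers": 1}, {"x": 0, "y": -0.18, "z": 0, "spin": 0, "fingers": 1}, {"x": 0, "y": -0.205, "z": 0, "spin": 0, "fingers": 1}, {"x": 0, "y": -0.23, "z": 0, "spin": 0, "fingers": 1}, {"x": 0, "y": -0.255, "z": 0, "spin": 0, "fingers": 1}, {"x": 0, "y": -0.28, "z": 0, "spin": 0, "fingers": 1}, {"x": 0, "y": -0.305, "z": 0, "spin": 0, "fingers": 1}, {"x": 0, "y": -0.33, "z": 0, "spin": 0, "fingers": 1}, {"x": 0, "y": -0.35, "z": 0, "spin": 0, "fingers": 1}, {"x": 0, "y": -0.365, "z": 0, "spin": 0, "fingers": 1}, {"x": 0, "y": -0.375, "z": 0, "spin": 0, "fingers": 1}, {"x": 0, "y": -0.375, "z": 0, "spin": 0, "fingers": 1}])

```text
t: 48.92
position: [0.6588, -0.0936, 0.0922]
eef_rot: [3.139, -0.002, 0.048]
wrist_force: [-4.4, -1.7, 9.2]
opening: 0.0146
gripper_force: 40.0
```

Request:
apply_moves(moves=[{"x": 0, "y": -0.01, "z": 0, "spin": 0, "fingers": 1}, {"x": 0, "y": -0.02, "z": 0, "spin": 0, "fingers": 1}, {"x": 0, "y": -0.03, "z": 0, "spin": 0, "fingers": 1}, {"x": 0, "y": -0.035, "z": 0, "spin": 0, "fingers": 1}, {"x": 0, "y": -0.035, "z": 0, "spin": 0, "fingers": 1}])

```text
t: 49.55
position: [0.6583, -0.0827, 0.0923]
eef_rot: [3.134, -0.003, 0.048]
wrist_force: [-4.7, -10.1, 9.0]
opening: 0.0145
gripper_force: 40.1
```

Request:
apply_moves(moves=[{"x": 0, "y": -0.006, "z": 0, "spin": 0, "fingers": 1}, {"x": 0, "y": -0.012, "z": 0, "spin": 0, "fingers": 1}, {"x": 0, "y": -0.012, "z": 0, "spin": 0, "fingers": 1}])

```text
t: 49.92
position: [0.6583, -0.0826, 0.0923]
eef_rot: [3.126, -0.003, 0.048]
wrist_force: [-3.6, -24.7, 5.9]
opening: 0.0147
gripper_force: 40.7
```

At the left stop (24.7 N, no more travel). Ease off, release, lift straight up and move back.

Request:
apply_moves(moves=[{"x": 0, "y": 0.012, "z": 0, "spin": 0, "fingers": 1}, {"x": 0, "y": 0.015, "z": 0, "spin": 0, "fingers": 0.55}, {"x": 0, "y": 0.015, "z": 0, "spin": 0, "fingers": 0.55}, {"x": 0, "y": 0.015, "z": 0, "spin": 0, "fingers": 0.55}, {"x": 0, "y": 0.015, "z": -0.1, "spin": 0, "fingers": 0.55}, {"x": 0, "y": 0.015, "z": -0.25, "spin": 0, "fingers": 0.55}, {"x": -0.1, "y": 0.1, "z": -0.4, "spin": 0, "fingers": 0.55}, {"x": -0.25, "y": 0.25, "z": -0.55, "spin": 0, "fingers": 0.55}, {"x": -0.3, "y": 0.3, "z": -0.6, "spin": 0, "fingers": 0.55}, {"x": -0.3, "y": 0.3, "z": -0.6, "spin": 0, "fingers": 0.55}, {"x": -0.3, "y": 0.3, "z": -0.6, "spin": 0, "fingers": 0.55}])

```text
t: 51.3
position: [0.5429, -0.2005, 0.3311]
eef_rot: [3.14, -0.004, 0.046]
wrist_force: [0.5, 0.2, 0.5]
opening: 0.0385
gripper_force: 0.0
```

```bash
python3 - <<'E'
from h import *
for n in('top','wrist'):
    c=shot(n); P=cloud(c)
    m=(P[...,2]>.110)&(P[...,2]<.122)&(abs(P[...,1]+.082)<.016)&(abs(P[...,0]-.658)<.03);r=P[m]; print(n,'post',len(r),r.mean(0) if len(r) else 0)
    axles(c)
    save(c,'f%s.png'%n,(170,90,500,300) if n=='top' else None,2.4 if n=='top' else 1)
print(bot.observe()['wrist_force'])
E
```

```text
top post 29 [ 0.65673896 -0.08200507  0.11762618]
axle px [408. 104.] mid [ 0.7987 -0.1575] len 0.1764 ang -102.2 ends [ 0.78   -0.2438] [ 0.8173 -0.0713] zmax 0.0269
axle px [ 87. 158.] mid [0.6529 0.7772] len 0.1167 ang -113.3 ends [0.6299 0.7236] [0.676  0.8308] zmax 0.0335
axle px [357. 187.] mid [ 0.547  -0.0079] len 0.1191 ang -95.7 ends [ 0.5411 -0.0671] [0.553  0.0514] zmax 0.0093
wrist post 237 [ 0.6566317  -0.08338186  0.11611307]
axle px [189. 143.] mid [ 0.5503 -0.0133] len 0.1195 ang -95.6 ends [ 0.5445 -0.0728] [0.5562 0.0461] zmax 0.0061
axle px [338. 311.] mid [ 0.2868 -0.2428] len 0.1286 ang -122.3 ends [ 0.2525 -0.2972] [ 0.3211 -0.1884] zmax 0.0153
[0.8368617  0.70352292 0.48308333]
```

View pics/ftop.png

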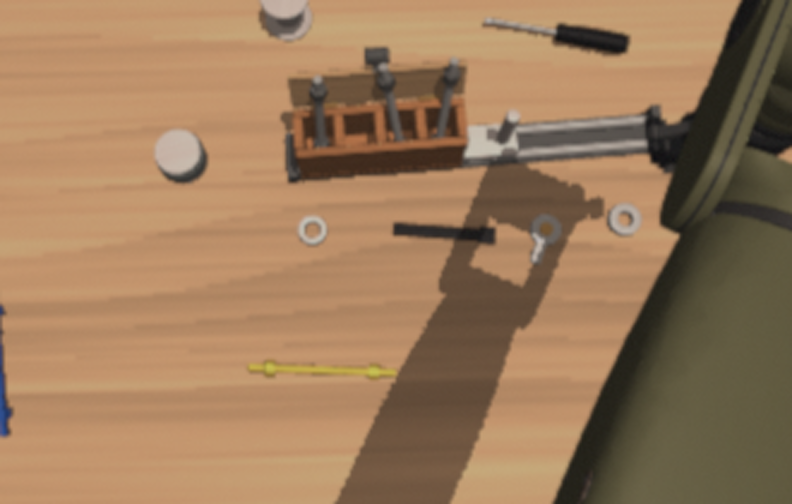

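The final view shows the holder at the left stop (crop px (290,160)), the lid open, the axles standing in the wells at (318,115), (390,100) and (447,100), and the bystanders unmoved. The post reading is within noise of the stop, so I'll confirm with one gentle nudge using closed fingers.

```bash
python3 - <<'E'
from h import *
plan([.659,-.130,.16],2.8); plan([.659,-.130,.095],2.8)
E
```

```text
xyz [ 0.2982 -0.1576  0.4195] spin -0.0002 rows>= 3.4 yaw 2.8 q6 1.08 t 51.4
xyz [ 0.2983 -0.1575  0.582 ] spin -0.0002 rows>= 4.3 yaw 2.8 q6 1.08 t 51.4
```

Request:
apply_moves(moves=[{"x": 0.15, "y": -0.08, "z": 0, "spin": 0, "fingers": 1}, {"x": 0.298, "y": -0.157, "z": 0.1, "spin": 0, "fingers": 1}, {"x": 0.298, "y": -0.157, "z": 0.25, "spin": 0, "fingers": 1}, {"x": 0.298, "y": -0.157, "z": 0.4, "spin": 0, "fingers": 1}, {"x": 0.298, "y": -0.157, "z": 0.5, "spin": 0, "fingers": 1}, {"x": 0.298, "y": -0.157, "z": 0.58, "spin": 0, "fingers": 1}, {"x": 0.298, "y": -0.157, "z": 0.58, "spin": 0, "fingers": 1}, {"x": 0.298, "y": -0.18, "z": 0.58, "spin": 0, "fingers": 1}, {"x": 0.298, "y": -0.2, "z": 0.58, "spin": 0, "fingers": 1}, {"x": 0.298, "y": -0.215, "z": 0.58, "spin": 0, "fingers": 1}, {"x": 0.298, "y": -0.225, "z": 0.58, "spin": 0, "fingers": 1}, {"x": 0.298, "y": -0.225, "z": 0.58, "spin": 0, "fingers": 1}])

```text
t: 52.9
position: [0.6583, -0.1043, 0.0978]
eef_rot: [3.14, -0.002, 0.048]
wrist_force: [1.2, -1.6, 2.4]
opening: -0.0002
gripper_force: 1.0
```

Request:
apply_moves(moves=[{"x": 0, "y": -0.008, "z": 0, "spin": 0, "fingers": 1}, {"x": 0, "y": -0.016, "z": 0, "spin": 0, "fingers": 1}, {"x": 0, "y": -0.022, "z": 0, "spin": 0, "fingers": 1}, {"x": 0, "y": -0.022, "z": 0, "spin": 0, "fingers": 1}])

```text
t: 53.4
position: [0.6583, -0.1036, 0.0981]
eef_rot: [3.127, -0.003, 0.047]
wrist_force: [1.1, -26.6, 0.6]
opening: 0.0003
gripper_force: 12.8
```

Confirmed against the stop: 27 N with no further movement. Retreat.

Request:
apply_moves(moves=[{"x": 0, "y": 0.03, "z": 0, "spin": 0, "fingers": 1}, {"x": 0, "y": 0.06, "z": -0.05, "spin": 0, "fingers": 1}, {"x": 0, "y": 0.06, "z": -0.2, "spin": 0, "fingers": 1}, {"x": -0.1, "y": 0.15, "z": -0.35, "spin": 0, "fingers": 1}, {"x": -0.25, "y": 0.25, "z": -0.5, "spin": 0, "fingers": 1}, {"x": -0.25, "y": 0.25, "z": -0.5, "spin": 0, "fingers": 1}, {"x": -0.25, "y": 0.25, "z": -0.5, "spin": 0, "fingers": 1}])

```text
t: 54.28
position: [0.5625, -0.2013, 0.3026]
eef_rot: [3.138, -0.008, 0.046]
wrist_force: [-0.4, 0.2, 0.5]
opening: -0.0
gripper_force: 0.0
```

```bash
python3 - <<'E'
from h import *
c=shot('top'); P=cloud(c)
u=np.array([-.0506,.9987]); ctr=np.array([.6576,-.0927])+u*.16
for i in (0,1,2,3):
    w=ctr+u*(i-1.5)*.046; d=P[...,:2]-w; m=(abs(d[...,0]-.01)<.03)&(abs(d[...,1])<.022)&(P[...,2]>.145); print(i,m.sum(),P[m][:,2].max() if m.any() else 0)
for l in('tin','spoke_key','spacer','bearing','tape_roll','tyre_lever'): find(c,l,.5)
m=(P[...,2]>.16)&(P[...,0]>.69)&(abs(P[...,1]-.07)<.03)&(P[...,2]<.22); print('pull/lid',P[m].mean(0))
print(bot.sign_off())
E
```

```text
0 100 0.20129534833662333
1 81 0.19935522203350697
2 30 0.17760065325029029
3 97 0.20663456658300172
tin 0.57 [0.638 0.302 0.043] [246. 156.]
spoke_key 0.7 [ 0.546 -0.123  0.008] [394. 186.]
spacer 0.53 [0.668 0.063 0.115] [329. 135.]
spacer 0.52 [0.559 0.151 0.011] [300. 184.]
tyre_lever 0.83 [ 0.549 -0.014  0.008] [357. 186.]
pull/lid [0.69829947 0.07001104 0.18098576]
the job is handed in; nothing more can be done
None
```

The job is handed in: the holder is against the left stop with the lid open and all three steel axles on the bench standing in wells 0, 1 and 3. They lean roughly 15°, since the wells are wider than the axles. The blue and yellow look-alikes were left alone, and nothing else on the bench appears to have moved.

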